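# Turn a cabinet door over on the bench riser

## Task

The small cabinet door lies on the wooden riser with its green painted side up. Slide it flat until one edge sticks out past the edge of the riser so you can get under it, turn the door over, and let it down without dropping it, so that it ends lying flat in the middle of the riser with its bare wood side up. Leave the bottle, the tape measure and the black sanding block where they are.

Things in the scene. Friction and masses are not known exactly. Their poses are not given: they have to be found in the camera images.
- door_panel: cabinet door, flat, 140 (its x) x 120 (its y) x 12 mm, loose, about 0.16 kg. Face +z (up at the start) is green with a flat border 25 mm wide, 4 mm proud; face -z is flat bare light wood with two dark round marks. Origin at the centre of the block, 6 mm from either face. At the start its x lies along the riser's x, up to 12 degrees off.
- riser: fixed wooden riser like a low table: top 200 (its x) x 190 (its y) x 18 mm, flat, no lip, upper surface 110 mm above the bench. Origin at bench level under the middle; its +x points to the robot's right (world -y), up to 12 degrees off. Its left and right ends (100 mm from the origin on -x and +x) are open below and overhang; 18 mm cheek boards 150 mm long at y = +-80 mm carry it.
- glue_bottle: blue upright bottle with black cap, 46x76x196 mm, on the bench; origin at the centre of its underside. Bystander.
- tape_measure: yellow tape measure, 37x70x64 mm, on the bench; origin at the centre of its underside. Bystander.
- sanding_block: black foam sanding block, 60x100x28 mm, on the bench; origin at the centre of its underside. Bystander.
Mind the look-alikes: they are no part of the job. Of the things that look like the door_panel, the larger one is meant.

How it is judged:
By the outcome, as a careful person would: the job done as asked, in the order asked, and still so for the second after the job is handed in, with the robot touching nothing.
It also fails if it takes over 72 s, if anything falls off the work surface, if the arm or the gripper's body presses on something with over 40 N, if the wrist force passes 120 N, or if a joint passes its speed limit or range.

## Robot

A 6-joint arm with a two-finger parallel gripper is mounted at the origin on a cart in front of the work surface, level with it; the furniture and walls round the work are solid. World frame = base frame: x ahead of the robot, y to its left, z up, the work surface at z = 0. Lengths are in mm, angles in degrees, forces in N, time in s.
With the tool pointing down it reaches from about 300 to 850 mm from the base axis. Payload 4.2 kg.
Tool frame: the origin (TCP) lies at the centre of the arm's flange, where the gripper is bolted on; the fingertips stand 191 mm ahead of it and the grasp point (between the pads) lies 172 mm ahead of it; z points along the fingers, y is the direction in which the jaws open and shut (so a half turn about z gives the same grasp; the last joint's range is limited). The gripper opens to 91 mm and grips with 3 to 60 N. Pads are 32 mm wide; open, the fingers measure 118 mm over their backs; the gripper's body (76 mm by 178 mm) begins 60 mm behind the grasp point.
Start: joints at [71.276, 18.312, 89.639, -0, 72.044, -1.146], TCP at [173.652, 548.149, 404.776] pointing down, gripper open.
Joint ranges: [-177.97, 177.97], [-48.28, 115.42], [12.27, 149.76], [-77.06, 257.06], [2.81, 150.46], [-146.56, 146.56]. Speed limits (degrees/s): [147.25, 147.25, 180, 180, 180, 180].

## Interface

Orientations are given as [roll, pitch, yaw] about the fixed x, y, z axes, in that order (R = Rz(yaw) Ry(pitch) Rx(roll)).
In Python, from workcell import status, vision, ticket gives the robot as it stands.
- The arm moves only by the shell command python3 -m jog 'ROWS' [FORCE]. ROWS is JSON, a list of rows, each a list of 7 numbers: the finger opening in m, from 0 to 0.0912, then the shift along the tool's x, y, z in m, then the turn, a rotation vector about the tool's x, y, z in rad. A call has 1 to 12 rows; each row shifts and turns the commanded pose from where the row before left it, along the tool's axes as they then stand; what a row does not reach is not made up. A row lasts 1/8 s, in which the tool goes at most 62.5 mm and 10.7 degrees, less where a joint would pass 70% of its speed; a pose out of reach is approached as far as the arm can. A call with a gripper value outside its range is refused whole. The fingers move at their own pace and stop on an object; FORCE is the grip in N (left out, the last holds). Time passes only in rows, so rows that do not move let the fingers close. It gives the time, the measured TCP pose, the force and the opening at its end, in the units of the state.
- status.state(): the state, without advancing time (a new reading comes with each control period).
- vision.grab_frame(name): name is "scene" or "top"; returns a dict with "color" (400x640x3 uint8, blue, green, red), "depth" (400x640 float32, mm along the optical axis (not along the pixel's ray), 0 where there is no reading), "fov_y" (degrees; the focal length in pixels is half the picture's height over the tangent of half this angle, whatever the lens; pixels are square), "cx", "cy" (the principal point, pixels), "pose" (4x4, takes a point from camera to world coordinates). Camera axes: x right, y down, z forward; pixel columns grow to the right and rows downward; lengths in mm; the calibration is good to about 2 mm. A picture is of the moment at which its call begins.
- ticket.job_done(): hands the job in, once; it reports no verdict.
Trained networks look in the newest picture that a camera, given by its name, has taken for a name from the list of things; names that differ only in an ending like _2 or _b are one class to them, and where a whole thing is asked for, a point or a joint stands for the part that bears it (a point fixed in the world has none). Each returns a list of dicts, best first, with "p" (0 to 1); they miss things now and then, are a little off and sometimes report something else, mostly with a low value. They report only what shows in the picture. A call takes as long as a camera call. They do not tell look-alikes from the thing itself.
- vision.find_in(camera, label): "location" ([x, y, z] in mm, in world coordinates, good to about 4 mm: the middle of the surface that is visible of it).
- vision.silhouettes(camera, label): "pixels" (400x640 bool, what is visible of it).
The state is a dict: "time_s": time; "qpos": joint angles; "qvel": joint speeds; "effort": joint torques, N m; "ee_pos": TCP position; "ee_rot": TCP orientation; "force": force on the tool from outside, world axes, zero at the start; "torque": the same for the moment, N m; "gripper_width": finger opening in mm.
Only numpy, scipy, OpenCV 4.12 (cv2) and the standard library are available. Lean on these libraries where they do the work, as an engineer would, in place of code of your own. Each camera call takes 0.05 s, during which the arm holds its last target.

## Working session

There is one attempt and no reset: what is moved stays moved. The work goes in short steps, Python scripts to look and compute and a shell command to move; the robot and the scene stay as the last step left them, time stands still between calls to the robot, and variables do not carry over. Pictures are saved under pics/ and viewed, and the job is handed in when it is done.

```bash
ls; mkdir -p pics; python3 - <<'E'
from workcell import status, vision
import cv2
s=status.state()
for k in s: print(k,s[k])
for c in ("scene","top"):
    f=vision.grab_frame(c); cv2.imwrite(f"pics/{c}0.png",f["color"])
    print(c,f["fov_y"],f["cx"],f["cy"]); print(f["pose"].round(3))
    for n in ("door_panel","riser","glue_bottle","tape_measure","sanding_block"):
        print(n,vision.find_in(c,n))
E
```

```text
pics
time_s 0.0
qpos [ 7.12780217e+01  1.83534065e+01  8.97074224e+01  6.23045623e-04
  7.20436729e+01 -1.14677230e+00]
qvel [ 0.12416741 -0.09516411 -0.09614436  0.08221064  0.04777308 -0.01762898]
effort [ 1.16214629e-03 -4.12462056e+01 -2.31983739e+01  7.27124722e-02
  4.60103306e-02 -1.41162245e-04]
ee_pos [173.57891653 548.00266271 403.89538379]
ee_rot [-1.79895531e+02 -2.68368679e-03  1.62424599e+02]
force [0.08720816 0.04014583 0.96416457]
torque [-0.0235854   0.03365677  0.0204071 ]
gripper_width 91.19555232810977
scene 52.70673522302053 321.2534688652223 200.40678526519895
[[-7.290000e-01 -5.760000e-01  3.700000e-01  1.952670e+02]
 [-6.840000e-01  6.100000e-01 -4.000000e-01  4.706230e+02]
 [ 5.000000e-03 -5.450000e-01 -8.380000e-01  1.021012e+03]
 [ 0.000000e+00  0.000000e+00  0.000000e+00  1.000000e+00]]
door_panel [{'location': [562.6, 84.3, 120.2], 'p': 0.84}, {'location': [588.6, 270.2, 9.4], 'p': 0.6}]
riser [{'location': [505.0, 64.9, 110.5], 'p': 0.89}]
glue_bottle [{'location': [452.2, -204.9, 129.3], 'p': 0.67}]
tape_measure [{'location': [405.6, 310.7, 67.1], 'p': 0.71}]
sanding_block [{'location': [757.6, 62.2, 27.7], 'p': 0.62}, {'location': [405.4, 310.0, 65.8], 'p': 0.3}]
top 57.85013049247307 322.7038309761978 200.6764834216832
[[ 2.300000e-02 -9.770000e-01  2.110000e-01  3.770000e+02]
 [-1.000000e+00 -2.200000e-02  7.000000e-03  3.847400e+01]
 [-2.000000e-03 -2.110000e-01 -9.770000e-01  1.090601e+03]
 [ 0.000000e+00  0.000000e+00  0.000000e+00  1.000000e+00]]
door_panel [{'location': [591.0, 269.1, 8.7], 'p': 0.79}, {'location': [568.9, 85.1, 125.3], 'p': 0.6}]
riser []
glue_bottle [{'location': [456.4, -208.4, 167.8], 'p': 0.66}]
tape_measure [{'location': [412.8, 292.7, 66.6], 'p': 0.52}]
sanding_block [{'location': [760.2, 60.9, 31.2], 'p': 0.78}]
```

View pics/scene0.png

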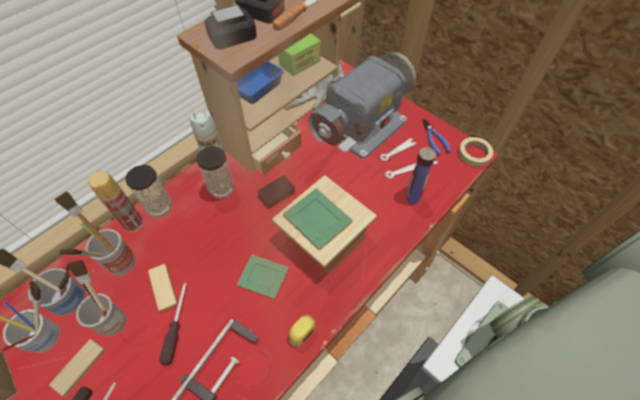

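View pics/top0.png

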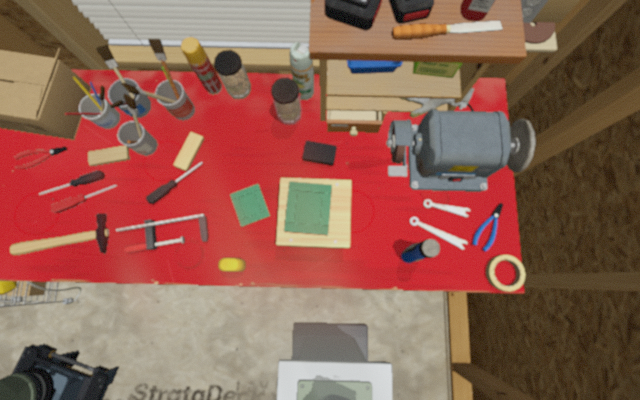

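Two candidates: the green panel on the riser (scene ≈(318,218), top ≈(308,208)) and a smaller green one flat on the bench (scene ≈(262,276), top ≈(250,205)). The one on the riser is larger and matches the description. I'll confirm it with a crop and measure both.

```bash
cat > h.py <<'E'
from workcell import status, vision
import numpy as np, cv2
from scipy.spatial.transform import Rotation as R
def cloud(f):
    h,w=f["depth"].shape; fl=h/2/np.tan(np.radians(f["fov_y"]/2))
    v,u=np.mgrid[0:h,0:w]; z=f["depth"].astype(float)
    P=np.stack([(u-f["cx"])*z/fl,(v-f["cy"])*z/fl,z],-1)
    P=P@f["pose"][:3,:3].T+f["pose"][:3,3]; P[z==0]=np.nan
    return P
def crop(f,u0,u1,v0,v1,k,name):
    c=cv2.resize(f["color"][v0:v1,u0:u1],None,fx=k,fy=k,interpolation=cv2.INTER_CUBIC); cv2.imwrite("pics/"+name,c)
def rect(xy):
    (c,s,a)=cv2.minAreaRect(xy.astype(np.float32)); return np.round(c,1),np.round(s,1),round(a,2)
def show(s=None):
    s=s or status.state()
    print("t",round(s["time_s"],2),"pos",np.round(s["ee_pos"],1),"rpy",np.round(s["ee_rot"],1),"F",np.round(s["force"],1),"T",np.round(s["torque"],2),"w",round(s["gripper_width"],1),"q",np.round(s["qpos"],1))
E
python3 - <<'E'
from h import *
for c in ("scene","top"):
    f=vision.grab_frame(c);P=cloud(f);hsv=cv2.cvtColor(f["color"],cv2.COLOR_BGR2HSV)
    g=(hsv[...,0]>50)&(hsv[...,0]<95)&(hsv[...,1]>70)
    reg=(P[...,0]>350)&(P[...,0]<750)&(P[...,1]>-100)&(P[...,1]<400)
    door=g&reg&(P[...,2]>95)&(P[...,2]<140)
    sm=g&reg&(P[...,2]<40)
    ris=reg&(P[...,2]>98)&(P[...,2]<135)
    for n,m in (("door",door),("small",sm),("riser+door",ris)):
        m=cv2.morphologyEx(m.astype(np.uint8),cv2.MORPH_OPEN,np.ones((3,3)))>0
        print(c,n,m.sum(),rect(P[m][:,:2]),"z",np.nanpercentile(P[m][:,2],[5,50,95]).round(1))
    r=ris&~door
    print("wood z",np.nanmedian(P[r][:,2]))
    if c=="scene": crop(f,220,400,160,310,4,"crop_scene0.png")
    else: crop(f,210,370,130,270,4,"crop_top0.png")
E
```

```text
scene door 0 (array([0., 0.]), array([0., 0.]), 0.0) z nan
scene small 0 (array([0., 0.]), array([0., 0.]), 0.0) z nan
scene riser+door 4860 (array([556.7,  68.2]), array([202.3, 190.8]), 89.29) z [107.  112.3 123.5]
wood z 112.26306242601044
top door 278 (array([589.7,  51.3]), array([47.9, 79.7]), 86.98) z [119.8 123.  125.5]
top small 753 (array([594.7, 264.9]), array([101. ,  77.4]), 23.52) z [ 5.4  9.2 13. ]
top riser+door 4910 (array([558.8,  69.2]), array([199.8, 191.2]), 89.27) z [108.4 113.4 124.6]
wood z 112.68871942521355
  return np.nanmean(a, axis, out=out, keepdims=keepdims)
```

```bash
python3 - <<'E'
import cv2,numpy as np
a=cv2.imread("pics/crop_scene0.png")
E
```

```text
(no output)
```

View pics/crop_scene0.png

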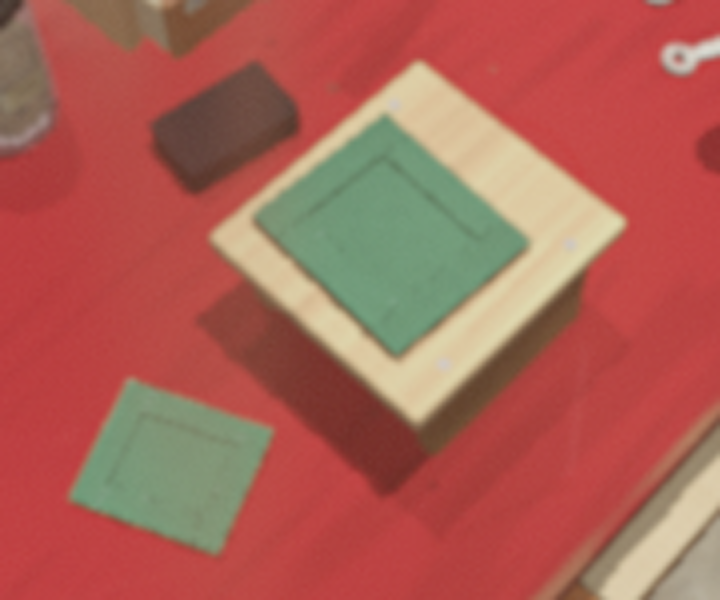

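View pics/crop_top0.png

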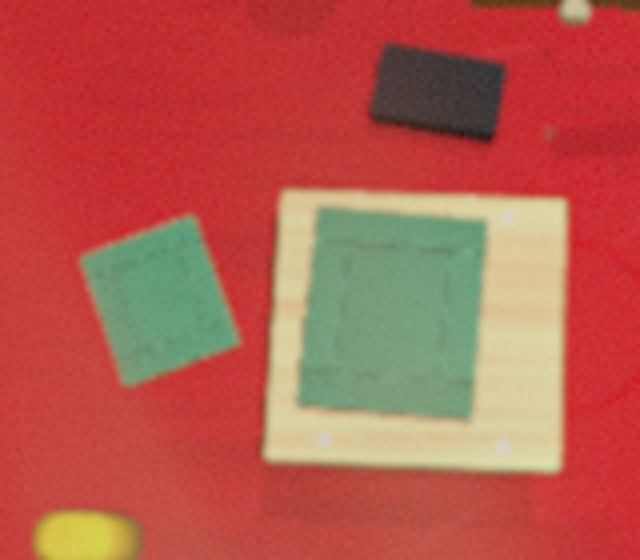

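The crops confirm it: the large panel (about 117 x 141 mm) lies on the riser, and the one on the bench is clearly smaller. My green mask was too strict, so I'll measure again with a better one.

```bash
cat >> h.py <<'E'
def green(f):
    b,g,r=[f["color"][...,i].astype(float) for i in range(3)]
    return (g>r*1.15)&(g>b*1.02)
def plane_fit(f,m,z0):
    # intersect outline rays with plane z=z0, then minAreaRect of contour
    m=cv2.morphologyEx(m.astype(np.uint8),cv2.MORPH_OPEN,np.ones((3,3)))
    n,l,st,_=cv2.connectedComponentsWithStats(m); 
    m=(l==1+np.argmax(st[1:,4])).astype(np.uint8)
    v,u=np.nonzero(m); fl=200/np.tan(np.radians(f["fov_y"]/2))
    d=np.stack([(u-f["cx"])/fl,(v-f["cy"])/fl,np.ones(len(u))],-1)@f["pose"][:3,:3].T
    o=f["pose"][:3,3]; p=o+d*((z0-o[2])/d[:,2])[:,None]
    return p[:,:2],m
E
python3 - <<'E'
from h import *
for c in ("scene","top"):
    f=vision.grab_frame(c);P=cloud(f);g=green(f)
    reg=(P[...,0]>350)&(P[...,0]<750)&(P[...,1]>-100)&(P[...,1]<400)
    for n,m,z in (("door",g&reg&(P[...,2]>95),122),("small",g&reg&(P[...,2]<40),8),("riser",reg&(P[...,2]>98)&(P[...,2]<135),110)):
        p,mm=plane_fit(f,m,z)
        print(c,n,mm.sum(),rect(p),"mean",p.mean(0).round(1),"z",np.nanmedian(P[mm>0][:,2]).round(1))
    for n,z in (("tape_measure",(20,80)),("sanding_block",(15,45)),("glue_bottle",(20,220))):
        s=vision.silhouettes(c,n)
        if s: 
            q=P[s[0]["pixels"]]; q=q[(q[:,2]>z[0])&(q[:,2]<z[1])]
            print(n,s[0]["p"],rect(q[:,:2]),np.nanpercentile(q[:,2],[5,95]).round())
E
```

```text
scene door 2018 (array([564.7,  86.5]), array([116.9, 135.8]), 86.73) mean [562.7  87.5] z 120.9
scene small 766 (array([600. , 273.5]), array([85.4, 87.3]), 23.47) mean [601.1 282.4] z 8.3
scene riser 4882 (array([554.5,  70.7]), array([203.3, 192.5]), 89.18) mean [551.5  74.3] z 112.3
tape_measure 0.96 (array([409.2, 303.1]), array([67.6, 36.8]), 89.27) [29. 66.]
glue_bottle 0.6 (array([ 453.6, -216.8]), array([45.8, 60.6]), 29.34) [ 32. 197.]
top door 2046 (array([566.7,  85.2]), array([115.2, 135.7]), 86.62) mean [565.8  85.2] z 121.9
top small 942 (array([594. , 269.3]), array([104. ,  87.1]), 22.75) mean [593.6 269.1] z 9.4
top riser 4909 (array([557.9,  69.2]), array([199.5, 190.5]), 89.19) mean [556.   69.2] z 113.3
tape_measure 0.9 (array([411.1, 304.3]), array([35.8, 68.6]), 2.1) [34. 68.]
sanding_block 0.57 (array([762.6,  60.9]), array([99.9, 63.3]), 80.24) [24. 32.]
glue_bottle 0.72 (array([ 454.7, -215.9]), array([45.3, 59.6]), 34.19) [ 42. 198.]
```

```bash
python3 -m jog '[[0.0912,0,0,-0.04,0,0.15,0],[0.0912,0,0,0,0,0.15,0]]'; python3 -c "
from h import *; show()"; python3 -m jog '[[0.0912,0,0,0,0.15,0,0],[0.0912,0,0,0,0.15,0,0]]';python3 -c "
from h import *; show()"
```

```text
time_s: 1.35
ee_pos: [173.5, 548.7, 448.2]
ee_rot: [179.6, -17.4, 162.6]
force: [-1.0, -0.1, -1.1]
gripper_width: 91.3
t 1.35 pos [173.5 548.7 448.2] rpy [179.6 -17.4 162.6] F [-1.  -0.1 -1.1] T [-0.03 -0.2   0.05] w 91.3 q [67.  17.3 85.8 17.8 78.8 -9.3]
time_s: 1.6
ee_pos: [174.0, 547.8, 445.2]
ee_rot: [-162.6, -17.2, 162.4]
force: [-0.3, 0.2, -0.2]
gripper_width: 91.3
t 1.6 pos [174.  547.8 445.2] rpy [-162.6  -17.2  162.4] F [-0.3  0.2 -0.2] T [ 0.13 -0.22 -0.05] w 91.3 q [67.5 21.5 80.8 14.9 96.9 -8.2]
```

```bash
cat >> h.py <<'E'
import json,os
def log():
    s=status.state(); D=json.load(open("log.json")) if os.path.exists("log.json") else []
    D.append([list(map(float,s["qpos"])),list(map(float,s["ee_pos"])),list(map(float,s["ee_rot"]))]); json.dump(D,open("log.json","w")); show(s)
E
python3 - <<'E'
from h import *
D=[[[71.278,18.353,89.707,0,72.044,-1.147],[173.579,548.0,403.9],[-179.895,0,162.42]]]
json.dump(D,open("log.json","w")); log()
E
python3 -m jog '[[0.06,0,0,0,-0.15,0,0],[0.06,0,0,0,-0.15,0,0],[0.06,0,0,0,0,-0.15,0],[0.06,0,0,0,0,-0.15,0],[0.06,0,0,0,0,0,0]]' >/dev/null; python3 -c "
from h import *; log()"
```

```text
t 1.6 pos [174.  547.8 445.2] rpy [-162.6  -17.2  162.4] F [-0.3  0.2 -0.2] T [ 0.13 -0.22 -0.05] w 91.3 q [67.5 21.5 80.8 14.9 96.9 -8.2]
t 2.23 pos [172.8 548.3 445. ] rpy [ 1.800e+02 -1.000e-01  1.625e+02] F [-0.   0.2  0.5] T [0.06 0.06 0.03] w 59.7 q [71.3 17.  85.7  0.1 77.3 -1.2]
```

```bash
python3 -m jog '[[0.06,-0.045,-0.034,0.005,0,0,0],[0.06,-0.045,-0.034,0.005,0,0,0],[0.06,-0.045,-0.034,0.005,0,0,0],[0.06,-0.045,-0.034,0.005,0,0,0],[0.06,-0.045,-0.034,0.005,0,0,0],[0.06,-0.045,-0.034,0.005,0,0,0],[0.06,-0.045,-0.034,0.005,0,0,0],[0.06,-0.045,-0.034,0.005,0,0,0],[0.06,-0.045,-0.034,0.005,0,0,0],[0.06,-0.045,-0.034,0.005,0,0,0],[0.06,-0.045,-0.034,0.005,0,0,0],[0.06,-0.045,-0.034,0.005,0,0,0]]' >/dev/null; python3 -c "
from h import *; log()"
python3 -m jog '[[0.06,0,0,0,0,0,0.16],[0.06,0,0,0,0,0,0.16],[0.06,0,0,0,0,0,0.16],[0.06,0,0,0,0,0,0.16],[0.06,0,0,0,0,0,0.16],[0.06,0,0,0,0,0,0.16],[0.06,0,0,0,0,0,0.16],[0.06,0,0,0,0,0,0.16],[0.06,0,0,0,0,0,0]]' >/dev/null; python3 -c "
from h import *; log()"
```

```text
t 3.73 pos [566.2  -5.8 384.6] rpy [179.8  -0.  162.4] F [0.3 0.6 0.2] T [ 0.02 -0.04  0.03] w 59.8 q [ -1.8  18.3  92.7   0.2  69.  -74.2]
t 4.85 pos [565.3  -4.1 384.6] rpy [-1.80e+02 -1.00e-01  8.91e+01] F [-0.2 -0.5  0.2] T [-0.03  0.05  0.01] w 60.2 q [-1.6 18.2 92.8  0.1 69.  -0.8]
```

```bash
cat > kin.py <<'E'
from h import *
from scipy.optimize import least_squares
def fk(q,p):
    a1,y1,d1,L2,a3,L3,a5,d6,o6,x6,y6=p
    q=np.radians(q)
    T=lambda r,v:(r.as_matrix(),np.array(v))
    M=np.eye(3);t=np.array([0,0,d1])
    E=R.from_euler
    for ax,qq,v in (("z",q[0],(a1,y1,0)),("y",q[1],(0,0,L2)),("y",q[2],(a3,0,L3)),("z",q[3],(0,0,0)),("y",q[4],(a5,0,d6)),("z",q[5]+o6,(x6,y6,0))):
        M=M@E(ax,qq).as_matrix(); t=t+M@np.array(v)
    return M,t
def load(): return np.load("p.npy")
E
python3 - <<'E'
from kin import *
D=json.load(open("log.json"))
def res(p):
    r=[]
    for q,x,e in D:
        M,t=fk(q,p); r+=list(t-x); r+=list(100*(R.from_euler("xyz",e,degrees=True).inv()*R.from_matrix(M)).as_rotvec())
    return np.array(r+list(0.003*(p-p0)))
p0=np.array([50,0,250,350,0,350,0,80,-np.pi/2,0,0.])
best=None
for s in (-1,1):
    p0[8]=s*np.pi/2
    o=least_squares(res,p0); print(s,o.cost,o.x.round(2))
    if best is None or o.cost<best.cost: best=o
np.save("p.npy",best.x); print(best.fun[:len(D)*6].reshape(-1,6).round(2))
E
```

```text
-1 0.3675684516426664 [ 6.3000e-01  1.1520e+01  1.4223e+02  5.8955e+02  2.5250e+01  4.1702e+02
 -7.0000e-02  1.4461e+02 -4.7100e+00 -0.0000e+00 -1.0000e-02]
1 0.3675240389256674 [ 6.3000e-01  1.1520e+01  1.4223e+02  5.8955e+02  2.5250e+01  4.1702e+02
 -7.0000e-02  1.4461e+02  1.5700e+00 -0.0000e+00 -1.0000e-02]
[[-0.01  0.    0.01 -0.    0.   -0.01]
 [ 0.03 -0.06  0.   -0.   -0.    0.  ]
 [ 0.    0.05 -0.01 -0.   -0.    0.  ]
 [ 0.    0.01  0.    0.    0.    0.  ]
 [-0.    0.01  0.   -0.   -0.    0.  ]]
```

```bash
cat >> kin.py <<'E'
LO=np.array([-177.97,-48.28,12.27,-77.06,2.81,-146.56])+1; HI=np.array([177.97,115.42,149.76,257.06,150.46,146.56])-1
def pose(grasp,az,el,roll):
    """tool z along azimuth az, elevation el (up +). roll 0: tool y = up-ish; roll about tool z"""
    a,e=np.radians([az,el]); z=np.array([np.cos(a)*np.cos(e),np.sin(a)*np.cos(e),np.sin(e)])
    y=np.array([0,0,1.])-z[2]*z; y/=np.linalg.norm(y); x=np.cross(y,z)
    M=np.stack([x,y,z],1)@R.from_euler("z",roll,degrees=True).as_matrix()
    return M,np.array(grasp)-172*z
def ik(M,t,p,seeds=8,q0=None):
    sols=[];rng=np.random.default_rng(0)
    def r(q):
        m,tt=fk(q,p); return np.r_[(tt-t)/10,10*R.from_matrix(M.T@m).as_rotvec()]
    ss=[q0] if q0 is not None else []
    ss+=[rng.uniform(LO,HI) for _ in range(seeds)]
    for s in ss:
        o=least_squares(r,np.clip(s,LO+.1,HI-.1),bounds=(LO,HI),max_nfev=60)
        if o.cost<1e-3 and not any(np.abs(o.x-u).max()<2 for u in sols): sols.append(o.x)
    return sols
E
python3 - <<'E'
from kin import *
p=load()
for az in (-70,-80,-90,-100,-110,-120):
  for z in (116,200,280):
    for roll in (0,180):
        M,t=pose((562,204,z),az,0,roll)
        s=ik(M,t,p,6)
        print(az,z,roll,t.round(),[list(x.round(0)) for x in s])
E
```

```text
-70 116 0 [503. 366. 116.] []
-70 116 180 [503. 366. 116.] []
-70 200 0 [503. 366. 200.] [[np.float64(47.0), np.float64(47.0), np.float64(94.0), np.float64(-68.0), np.float64(106.0), np.float64(144.0)]]
-70 200 180 [503. 366. 200.] []
-70 280 0 [503. 366. 280.] [[np.float64(47.0), np.float64(41.0), np.float64(92.0), np.float64(-71.0), np.float64(109.0), np.float64(137.0)]]
-70 280 180 [503. 366. 280.] []
-80 116 0 [532. 373. 116.] []
-80 116 180 [532. 373. 116.] []
-80 200 0 [532. 373. 200.] [[np.float64(45.0), np.float64(50.0), np.float64(86.0), np.float64(-63.0), np.float64(113.0), np.float64(142.0)]]
-80 200 180 [532. 373. 200.] []
-80 280 0 [532. 373. 280.] [[np.float64(45.0), np.float64(45.0), np.float64(84.0), np.float64(-67.0), np.float64(116.0), np.float64(134.0)]]
-80 280 180 [532. 373. 280.] []
-90 116 0 [562. 376. 116.] []
-90 116 180 [562. 376. 116.] [[np.float64(42.0), np.float64(59.0), np.float64(79.0), np.float64(-56.0), np.float64(116.0), np.float64(-34.0)]]
-90 200 0 [562. 376. 200.] [[np.float64(42.0), np.float64(53.0), np.float64(79.0), np.float64(-59.0), np.float6
[... 2219 characters left out ...]
48. 353. 116.] [[np.float64(33.0), np.float64(66.0), np.float64(59.0), np.float64(-41.0), np.float64(136.0), np.float64(-33.0)]]
-120 200 0 [648. 353. 200.] [[np.float64(33.0), np.float64(61.0), np.float64(59.0), np.float64(-46.0), np.float64(140.0), np.float64(141.0)]]
-120 200 180 [648. 353. 200.] [[np.float64(33.0), np.float64(61.0), np.float64(59.0), np.float64(-46.0), np.float64(140.0), np.float64(-39.0)]]
-120 280 0 [648. 353. 280.] [[np.float64(33.0), np.float64(56.0), np.float64(57.0), np.float64(-52.0), np.float64(145.0), np.float64(133.0)]]
-120 280 180 [648. 353. 280.] [[np.float64(33.0), np.float64(56.0), np.float64(57.0), np.float64(-52.0), np.float64(145.0), np.float64(-47.0)]]
```

```bash
python3 - <<'E'
from kin import *
p=load(); HI[5]=175
for x in (530,560,590):
 for az in (-80,-90,-100,-110):
  for el in (0,-6,6):
    M,t=pose((x,204,116),az,el,0)
    s=ik(M,t,p,6,np.array([40,60,75,-53,120,140.]))
    print(x,az,el,[x.round(1).tolist() for x in s])
E
```

```text
530 -80 0 [[46.4, 55.6, 90.1, -58.6, 109.5, 151.3]]
530 -80 -6 [[46.3, 52.8, 90.4, -56.3, 105.6, 149.9]]
530 -80 6 [[46.3, 58.4, 90.0, -60.9, 113.4, 152.6]]
530 -90 0 [[43.6, 57.9, 83.1, -53.5, 115.7, 149.6]]
530 -90 -6 [[43.5, 55.2, 83.4, -51.1, 112.0, 148.9]]
530 -90 6 [[43.5, 60.4, 83.0, -55.9, 119.5, 150.3]]
530 -100 0 [[40.6, 60.1, 76.5, -48.6, 122.1, 149.0]]
530 -100 -6 [[40.5, 57.5, 76.8, -46.0, 118.4, 148.9]]
530 -100 6 [[40.5, 62.5, 76.4, -51.1, 125.6, 149.1]]
530 -110 0 [[37.3, 62.2, 70.5, -43.4, 128.3, 149.7]]
530 -110 -6 [[37.3, 59.7, 70.8, -40.8, 124.6, 150.1]]
530 -110 6 [[37.3, 64.6, 70.4, -46.1, 131.7, 149.2]]
560 -80 0 [[44.7, 56.7, 86.7, -60.9, 109.8, 148.6]]
560 -80 -6 [[44.6, 54.0, 86.9, -58.4, 105.9, 147.3]]
560 -80 6 [[44.6, 59.4, 86.5, -63.5, 113.8, 149.7]]
560 -90 0 [[42.1, 59.1, 79.3, -56.0, 116.4, 146.6]]
560 -90 -6 [[42.0, 56.5, 79.6, -53.3, 112.7, 146.0]]
560 -90 6 [[42.0, 61.6, 79.2, -58.7, 120.1, 147.1]]
560 -100 0 [[39.2, 61.6, 72.2, -51.3, 123.1, 145.7]]
560 -100 -6 [[39.1, 59.1, 72.6, -48.4, 119.5, 145.8]]
560 -100 6 [[39.1, 64.0, 72.2, -54.2, 126.6, 145.6]]
560 -110 0 [[36.1, 63.9, 65.7, -46.5, 129.8, 146.0]]
560 -110 -6 [[36.0, 61.5, 66.1, -43.5, 126.2, 146.7]]
560 -110 6 [[36.0, 66.2, 65.6, -49.6, 133.2, 145.2]]
590 -80 0 [[43.1, 57.9, 83.1, -63.2, 110.1, 145.8]]
590 -80 -6 [[43.0, 55.2, 83.3, -60.4, 106.2, 144.6]]
590 -80 6 [[43.0, 60.5, 82.9, -66.0, 114.0, 146.8]]
590 -90 0 [[40.6, 60.5, 75.2, -58.5, 117.0, 143.5]]
590 -90 -6 [[40.5, 58.0, 75.5, -55.5, 113.3, 143.1]]
590 -90 6 [[40.5, 63.0, 75.1, -61.5, 120.6, 143.8]]
590 -100 0 [[37.9, 63.2, 67.7, -54.1, 124.1, 142.2]]
590 -100 -6 [[37.8, 60.8, 68.0, -50.9, 120.6, 142.5]]
590 -100 6 [[37.8, 65.5, 67.6, -57.4, 127.5, 141.8]]
590 -110 0 [[34.9, 65.9, 60.5, -49.9, 131.2, 142.0]]
590 -110 -6 [[34.9, 63.5, 60.9, -46.4, 127.8, 143.1]]
590 -110 6 [[34.9, 68.1, 60.4, -53.4, 134.5, 140.8]]
```

```bash
python3 - <<'E'
from h import *
f=vision.grab_frame("top");P=cloud(f)
f2=vision.grab_frame("scene");P2=cloud(f2)
Q=np.concatenate([P.reshape(-1,3),P2.reshape(-1,3)]);Q=Q[~np.isnan(Q[:,0])]
print("cols y from 200 step 40; rows x; p99 height")
print("      ",[y for y in range(200,760,40)])
for x in range(350,800,40):
    print(x,[int(np.percentile(q[:,2],98)) if len(q:=Q[(Q[:,0]>=x)&(Q[:,0]<x+40)&(Q[:,1]>=y)&(Q[:,1]<y+40)]) else None for y in range(200,760,40)])
crop(f,60,330,110,290,2.9,"crop_top1.png")
E
```

```text
cols y from 200 step 40; rows x; p99 height
       [200, 240, 280, 320, 360, 400, 440, 480, 520, 560, 600, 640, 680, 720]
350 [4, 3, 4, 4, 4, 4, 4, 5, 5, 5, 5, 5, 5, 5]
390 [3, 61, 68, 65, 4, 5, 5, 4, 5, 6, 4, 4, 5, 5]
430 [4, 3, 4, 4, 4, 5, 4, 20, 32, 30, 29, 5, 32, 5]
470 [4, 4, 4, 4, 27, 25, 26, 21, 33, 32, 20, 24, 34, 29]
510 [5, 11, 12, 4, 27, 27, 26, 26, 32, 32, 26, 23, 32, 21]
550 [12, 13, 12, 4, 5, 27, 4, 4, 4, 20, 4, 4, 31, 6]
590 [13, 12, 13, 12, 4, 4, 4, 8, 31, 31, 4, 4, 16, 19]
630 [8, 13, 13, 4, 4, 4, 4, 28, 30, 4, 4, 5, 18, 30]
670 [4, 4, 4, 4, 5, 4, 21, 21, 4, 4, 4, 4, 4, 31]
710 [4, 4, 4, 4, 4, 17, 23, 23, 4, 142, 101, 22, 23, 23]
750 [5, 4, 4, 4, 4, 16, 23, 22, 4, 101, 103, 102, 22, 21]
790 [4, 5, 4, 5, 4, 21, 24, 4, 198, 198, 200, 100, 4, 85]
```

View pics/crop_top1.png

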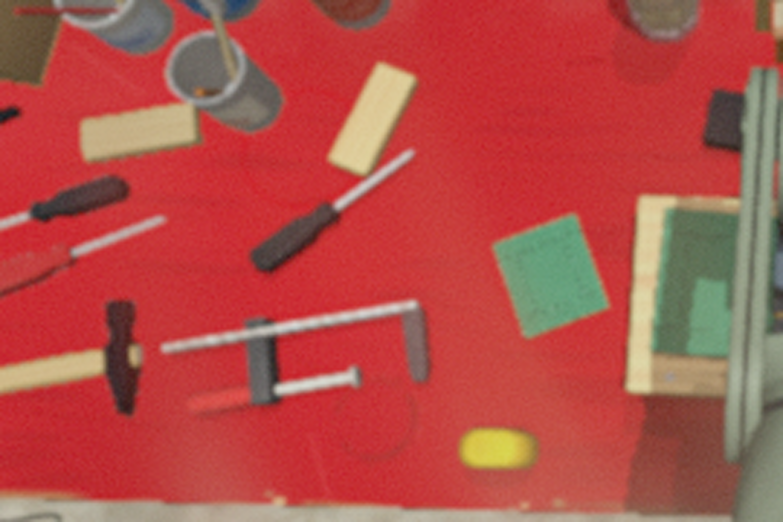

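```bash
python3 - <<'E'
from h import *
for c in ("top","scene"):
    f=vision.grab_frame(c);P=cloud(f).reshape(-1,3)
    m=(P[:,2]>14)&(P[:,0]>440)&(P[:,0]<600)&(P[:,1]>340)&(P[:,1]<420)
    q=P[m]; print(c,len(q),q.min(0).round(),q.max(0).round(),np.percentile(q,[10,90],axis=0).round().tolist())
    m=(abs(P[:,0]-680)<20)&(abs(P[:,1]-300)<60); print("bench",np.nanmedian(P[m][:,2]))
E
```

```text
top 211 [478. 386.  14.] [559. 419.  29.] [[487.0, 390.0, 20.0], [550.0, 412.0, 27.0]]
bench 1.01343073928183
scene 296 [475. 386.  14.] [558. 419.  29.] [[485.0, 391.0, 20.0], [547.0, 412.0, 26.0]]
bench -0.08785424169423095
```

```bash
python3 -m jog '[[0.06,0,0,0.03,0,0,0],[0.06,0,0,0.03,0,0,0],[0.06,0,0,0.014,0,0,0],[0.06,0,0,0.005,0,0,0],[0.06,0,0,0,0,0,0]]' >/dev/null; python3 -c "
from h import *; log()"
python3 -m jog '[[0.06,0.008,0,0,0,0,0],[0.06,0.008,0,0,0,0,0],[0.06,0.008,0,0,0,0,0],[0.06,0.008,0,0,0,0,0],[0.06,0.008,0,0,0,0,0]]'; python3 -c "
from h import *; log()"
```

```text
t 5.67 pos [565.5  -3.9 306.3] rpy [179.9  -0.   89.1] F [-0.  -0.7  0.3] T [-0.07  0.03  0.11] w 59.9 q [-1.6 22.  99.2  0.  58.7 -0.7]
time_s: 6.3
ee_pos: [565.8, 36.7, 305.9]
ee_rot: [180.0, 0.0, 89.1]
force: [0.0, -2.5, 1.4]
gripper_width: 60.1
t 6.3 pos [565.8  36.7 305.9] rpy [180.    0.   89.1] F [ 0.  -2.5  1.4] T [-0.42  0.07 -0.04] w 60.1 q [ 2.5 22.2 99.  -0.  58.8  3.5]
```

```bash
python3 -m jog '[[0.06,0.007,0,0,0,0,0],[0.06,0.007,0,0,0,0,0],[0.06,0.007,0,0,0,0,0],[0.06,0.006,0,0,0,0,0],[0.06,0,0,0,0,0,0]]'; python3 - <<'E'
from h import *
log()
f=vision.grab_frame("scene");P=cloud(f);g=green(f); crop(f,200,420,140,310,3.5,"s1.png")
m=g&(P[...,2]>95)&(P[...,2]<140)&(P[...,0]>400)&(P[...,0]<700)&(P[...,1]>0)
p,mm=plane_fit(f,m,122); print(rect(p),p.max(0),np.nanmedian(P[mm>0][:,2]))
E
```

```text
time_s: 6.92
ee_pos: [566.2, 63.8, 305.5]
ee_rot: [-180.0, -0.1, 89.1]
force: [0.0, 0.1, 0.0]
gripper_width: 59.8
t 6.92 pos [566.2  63.8 305.5] rpy [-1.80e+02 -1.00e-01  8.91e+01] F [0.  0.1 0. ] T [-0.04  0.06 -0.02] w 59.8 q [ 5.3 22.4 98.7  0.1 58.9  6.1]
(array([561.4, 143.3]), array([119.1, 135.8]), 89.49) [629.67202427 203.28399931] 120.73554834329798
```

View pics/s1.png

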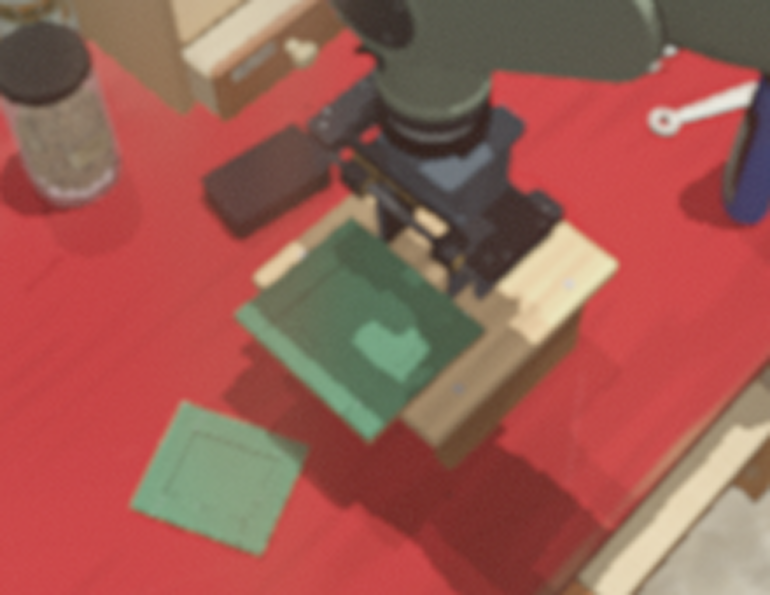

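```bash
python3 -m jog '[[0.06,0.003,0,0,0,0,0],[0.06,0.002,0,0,0,0,0],[0.06,0,0,0,0,0,0],[0.06,-0.015,0,0,0,0,0],[0.06,-0.01,0,-0.04,0,0,0],[0.06,0,0,-0.06,0,0,0],[0.06,0,0,-0.06,0,0,0]]'; python3 - <<'E'
from h import *
log()
for c in ("scene","top"):
    f=vision.grab_frame(c);P=cloud(f);g=green(f); 
    m=g&(P[...,2]>95)&(P[...,2]<140)&(P[...,0]>400)&(P[...,0]<700)&(P[...,1]>0)
    p,mm=plane_fit(f,m,122); print(c,rect(p),p.max(0),p.min(0),np.nanmedian(P[mm>0][:,2]))
E
```

```text
time_s: 7.85
ee_pos: [565.7, 42.0, 467.4]
ee_rot: [-180.0, -0.0, 89.0]
force: [1.1, 0.3, -0.7]
gripper_width: 59.7
t 7.85 pos [565.7  42.  467.4] rpy [-180.   -0.   89.] F [ 1.1  0.3 -0.7] T [-0.11  0.02 -0.06] w 59.7 q [ 3.1 15.8 84.3  0.  80.   4.1]
scene (array([558.4, 148.9]), array([116.4, 129.1]), 89.8) [622.78014899 207.24064326] [493.74690505  90.56065866] 120.51661296929842
top (array([563.5, 188.6]), array([134.2,  38.2]), 2.85) [630.61991696 207.75433892] [496.52302751 166.28366211] 122.4444202580263
```

```bash
cat >> kin.py <<'E'
def follow(M,t,rows,p,q):
    """simulate rows from pose M,t"""
    for r in rows:
        t=t+M@(np.array(r[1:4])*1000); M=M@R.from_rotvec(r[4:7]).as_matrix()
        s=ik(M,t,p,0,q)
        if not s: print("FAIL",t.round(),q.round()); return M,t,q
        dq=s[0]-q; q=s[0]; print(t.round(),q.round(1),"maxdq/s",np.abs(dq*8).max().round())
    return M,t,q
def cur():
    s=status.state(); return R.from_euler("xyz",s["ee_rot"],degrees=True).as_matrix(),np.array(s["ee_pos"]),np.array(s["qpos"])
E
python3 - <<'E'
from kin import *
p=load(); M,t,q=cur()
B,tb=pose((543,207,117),-90.8,0,180)
rv=R.from_matrix(M.T@B).as_rotvec(); print("rv",rv,np.degrees(np.linalg.norm(rv)), "tb",tb)
print("to waypoint local",M.T@(np.array([545,450,420])-t))
rows=[[0,.0375,0,.004,0,0,0]]*11; rows=[[0,.037,-.002,.004,0,0,0]]*11
M,t,q=follow(M,t,rows,p,q)
print()
M,t,q=follow(M,t,[[0,0,0,0,*(rv/13)]]*13,p,q)
E
```

```text
rv [ 1.21981782 -1.20498302 -1.22192561] 120.63506017991025 tb [545.40149502 378.98323413 117.        ]
to waypoint local [407.32954311 -29.1377318   53.51312771]
[565.  79. 469.] [ 6.8 15.8 83.9 -0.1 79.4  7.8] maxdq/s 30.0
[564. 116. 465.] [10.5 16.4 83.7 -0.1 79.1 11.5] maxdq/s 30.0
[563. 153. 462.] [14.2 17.2 83.1 -0.2 78.9 15.1] maxdq/s 29.0
[561. 190. 458.] [17.7 18.2 82.2 -0.2 78.7 18.7] maxdq/s 28.0
[560. 227. 454.] [21.1 19.4 81.  -0.3 78.8 22.1] maxdq/s 27.0
[559. 264. 450.] [24.3 20.8 79.5 -0.3 78.9 25.4] maxdq/s 26.0
[557. 301. 446.] [27.4 22.4 77.6 -0.4 79.2 28.5] maxdq/s 25.0
[556. 338. 442.] [30.4 24.1 75.4 -0.4 79.7 31.4] maxdq/s 24.0
[555. 375. 438.] [33.2 26.1 72.9 -0.4 80.3 34.2] maxdq/s 22.0
[553. 413. 434.] [35.8 28.2 69.9 -0.5 81.2 36.9] maxdq/s 23.0
[552. 450. 430.] [38.3 30.4 66.6 -0.5 82.2 39.4] maxdq/s 26.0

[552. 450. 430.] [38.5 32.4 63.4 -1.5 91.  34.2] maxdq/s 70.0
[552. 450. 430.] [38.9 34.4 60.3 -3.2 99.5 28.9] maxdq/s 68.0
[552. 450. 430.] [ 39.3  36.3  57.5  -5.5 107.5  23.4] maxdq/s 64.0
[552. 450. 430.] [ 39.8  38.2  55.2  -8.7 114.9  17.2] maxdq/s 59.0
[552. 450. 430.] [ 40.4  40.   53.3 -12.7 121.6  10.4] maxdq/s 55.0
[552. 450. 430.] [ 41.1  41.5  52.  -17.9 127.5   2.6] maxdq/s 62.0
[552. 450. 430.] [ 41.8  42.8  51.3 -24.2 132.4  -6.2] maxdq/s 71.0
[552. 450. 430.] [ 42.5  43.8  51.3 -31.8 136.1 -16.2] maxdq/s 79.0
[552. 450. 430.] [ 43.2  44.6  51.9 -40.4 138.5 -27. ] maxdq/s 86.0
[552. 450. 430.] [ 44.   45.   53.2 -49.5 139.5 -38.2] maxdq/s 90.0
[552. 450. 430.] [ 44.7  45.2  55.  -58.6 139.1 -49.2] maxdq/s 88.0
[552. 450. 430.] [ 45.5  45.1  57.4 -67.  137.5 -59.5] maxdq/s 82.0
[552. 450. 430.] [ 46.2  44.7  60.1 -74.6 135.  -68.7] maxdq/s 74.0
```

```bash
python3 - <<'E'
from kin import *
p=load(); M,t,q=cur()
rows=[[0,.037,-.002,.011,0,0,0]]*11
M,t,q=follow(M,t,rows,p,q)
print()
M,t,q=follow(M,t,[[0,0,0,0,.094,-.093,-.094]]*13,p,q)
B,tb=pose((543,207,117),-90.8,0,180); print(R.from_matrix(M.T@B).as_rotvec())
print(M.T@(tb-t))
E
```

```text
[565.  79. 462.] [ 6.8 16.  84.6 -0.1 78.5  7.8] maxdq/s 30.0
[564. 116. 451.] [10.5 16.8 85.1 -0.1 77.2 11.5] maxdq/s 30.0
[563. 153. 441.] [14.1 17.8 85.3 -0.2 76.1 15.1] maxdq/s 29.0
[562. 190. 430.] [17.7 19.  85.1 -0.2 75.1 18.7] maxdq/s 28.0
[560. 227. 419.] [21.1 20.4 84.5 -0.3 74.3 22.1] maxdq/s 27.0
[559. 264. 408.] [24.3 22.  83.6 -0.3 73.6 25.4] maxdq/s 26.0
[558. 301. 397.] [27.4 23.8 82.4 -0.4 73.  28.5] maxdq/s 25.0
[557. 338. 386.] [30.4 25.8 80.8 -0.4 72.7 31.5] maxdq/s 24.0
[556. 376. 375.] [33.2 27.9 78.8 -0.5 72.5 34.3] maxdq/s 22.0
[554. 413. 364.] [35.8 30.2 76.5 -0.5 72.6 36.9] maxdq/s 21.0
[553. 450. 353.] [38.3 32.6 73.8 -0.5 72.9 39.4] maxdq/s 21.0

[553. 450. 353.] [38.5 34.4 70.6 -1.6 81.8 34.4] maxdq/s 71.0
[553. 450. 353.] [38.8 36.3 67.6 -3.2 90.3 29.4] maxdq/s 68.0
[553. 450. 353.] [39.3 38.2 64.9 -5.4 98.3 24.2] maxdq/s 65.0
[553. 450. 353.] [ 39.8  40.   62.5  -8.2 105.9  18.6] maxdq/s 60.0
[553. 450. 353.] [ 40.4  41.8  60.6 -11.8 112.8  12.5] maxdq/s 55.0
[553. 450. 353.] [ 41.   43.4  59.1 -16.2 119.    5.7] maxdq/s 54.0
[553. 450. 353.] [ 41.7  44.8  58.2 -21.6 124.3  -1.9] maxdq/s 61.0
[553. 450. 353.] [ 42.5  45.9  57.9 -28.  128.6 -10.4] maxdq/s 68.0
[553. 450. 353.] [ 43.2  46.9  58.2 -35.3 131.8 -19.7] maxdq/s 74.0
[553. 450. 353.] [ 44.   47.5  59.1 -43.4 133.7 -29.5] maxdq/s 79.0
[553. 450. 353.] [ 44.7  47.9  60.6 -51.7 134.4 -39.6] maxdq/s 80.0
[553. 450. 353.] [ 45.4  48.   62.5 -60.  133.9 -49.4] maxdq/s 78.0
[553. 450. 353.] [ 46.2  47.9  64.9 -67.8 132.4 -58.6] maxdq/s 74.0
[-0.00376772  0.00198567  0.00049663]
[  6.78663069 235.89665693  69.82834571]
```

```bash
python3 -m jog '[[0.045,0.037,-0.002,0.011,0,0,0],[0.045,0.037,-0.002,0.011,0,0,0],[0.045,0.037,-0.002,0.011,0,0,0],[0.045,0.037,-0.002,0.011,0,0,0],[0.045,0.037,-0.002,0.011,0,0,0],[0.045,0.037,-0.002,0.011,0,0,0],[0.045,0.037,-0.002,0.011,0,0,0],[0.045,0.037,-0.002,0.011,0,0,0],[0.045,0.037,-0.002,0.011,0,0,0],[0.045,0.037,-0.002,0.011,0,0,0],[0.045,0.037,-0.002,0.011,0,0,0],[0.045,0,0,0,0,0,0]]'
```

```text
time_s: 9.45
ee_pos: [550.1, 451.8, 342.1]
ee_rot: [-179.8, 0.1, 89.2]
force: [-0.5, -0.5, 0.5]
gripper_width: 45.2
```

```bash
python3 -m jog '[[0.045,0,0,0,0.094,-0.093,-0.094],[0.045,0,0,0,0.094,-0.093,-0.094],[0.045,0,0,0,0.094,-0.093,-0.094],[0.045,0,0,0,0.094,-0.093,-0.094],[0.045,0,0,0,0.094,-0.093,-0.094],[0.045,0,0,0,0.094,-0.093,-0.094],[0.045,0,0,0,0.094,-0.093,-0.094],[0.045,0,0,0,0.094,-0.093,-0.094],[0.045,0,0,0,0.094,-0.093,-0.094],[0.045,0,0,0,0.094,-0.093,-0.094],[0.045,0,0,0,0.094,-0.093,-0.094],[0.045,0,0,0,0.094,-0.093,-0.094]]'
python3 -m jog '[[0.045,0,0,0,0.094,-0.093,-0.094],[0.045,0,0,0,0,0,0],[0.045,0,0,0,0,0,0]]'
python3 - <<'E'
from kin import *
log(); M,t,q=cur()
B,tb=pose((543,207,117),-90.8,0,180); print(M.round(2)); print("rot",R.from_matrix(M.T@B).as_rotvec())
pre=tb+np.array([0,50,0])
print("to pre-grasp local mm",M.T@(pre-t), "tb",tb)
f=vision.grab_frame("scene"); cv2.imwrite("pics/s2.png",f["color"])
E
```

```text
time_s: 10.95
ee_pos: [551.4, 448.9, 344.7]
ee_rot: [-95.1, 4.0, 173.9]
force: [0.0, -0.5, 0.2]
gripper_width: 44.9
time_s: 11.32
ee_pos: [551.0, 449.6, 345.1]
ee_rot: [-89.8, -0.8, 179.2]
force: [-0.9, 0.3, 0.3]
gripper_width: 44.9
t 11.32 pos [551.  449.6 345.1] rpy [-89.8  -0.8 179.2] F [-0.9  0.3  0.3] T [ 0.64  0.   -0.03] w 44.9 q [ 46.3  48.1  65.7 -66.8 132.1 -58.1]
[[-1.   -0.01 -0.01]
 [ 0.01 -0.   -1.  ]
 [ 0.01 -1.    0.  ]]
rot [-0.00296046  0.00046247  0.01439875]
to pre-grasp local mm [  2.01576705 228.21382365  20.00424814] tb [545.40149502 378.98323413 117.        ]
```

View pics/s2.png

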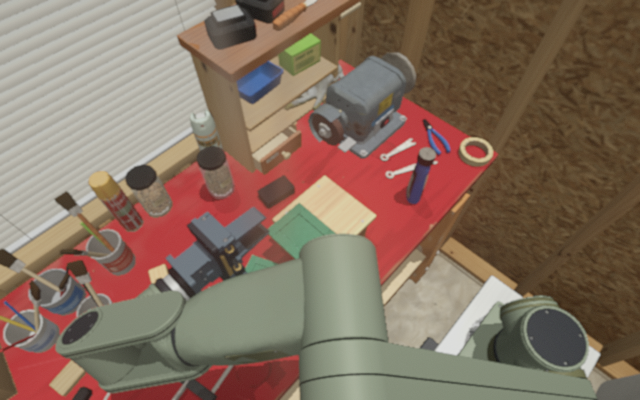

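```bash
python3 -m jog '[[0.045,0,0,0,-0.003,0,0.014],[0.045,0,0.04,0,0,0,0],[0.045,0,0.045,0,0,0,0],[0.045,0.002,0.045,0,0,0,0],[0.045,0,0.045,0.01,0,0,0],[0.045,0,0.035,0.01,0,0,0],[0.045,0,0.018,0,0,0,0],[0.045,0,0,0,0,0,0],[0.045,0,0,0,0,0,0]]'
python3 - <<'E'
from kin import *
log(); M,t,q=cur()
B,tb=pose((543,207,116.5),-90.8,0,180); print("rot",R.from_matrix(M.T@B).as_rotvec().round(4))
print("to grasp local mm",M.T@(tb-t), "tb",tb)
for c in ("scene","top"):
    f=vision.grab_frame(c); cv2.imwrite(f"pics/{c}3.png",f["color"]);crop(f,*((180,360,180,330,4) if c=="scene" else (200,370,130,270,4)),c+"3c.png")
    P=cloud(f);g=green(f)
    m=g&(P[...,2]>95)&(P[...,2]<140)&(P[...,0]>400)&(P[...,0]<700)&(P[...,1]>0)
    p,mm=plane_fit(f,m,122); print(c,rect(p),p.max(0),p.min(0),np.nanmedian(P[mm>0][:,2]))
E
```

```text
time_s: 12.5
ee_pos: [548.2, 430.7, 118.4]
ee_rot: [-90.0, 0.1, 179.4]
force: [0.1, 0.3, 0.1]
gripper_width: 45.1
t 12.5 pos [548.2 430.7 118.4] rpy [-9.000e+01  1.000e-01  1.794e+02] F [0.1 0.3 0.1] T [ 0.56  0.   -0.05] w 45.1 q [ 45.5  60.8  73.8 -53.9 120.9 -35.1]
rot [-0.0003  0.003  -0.001 ]
to grasp local mm [ 2.21485923  1.95183968 51.74475603] tb [545.40149502 378.98323413 116.5       ]
scene (array([561.5, 148.4]), array([117.5, 136.4]), 89.2) [630.24412836 207.84610233] [493.81962158  89.16730042] 120.78633477937535
top (array([564. , 148.7]), array([118.2, 135.8]), 89.51) [631.67520916 207.75433892] [495.78162839  89.15425845] 121.96216892877055
```

View pics/scene3c.png

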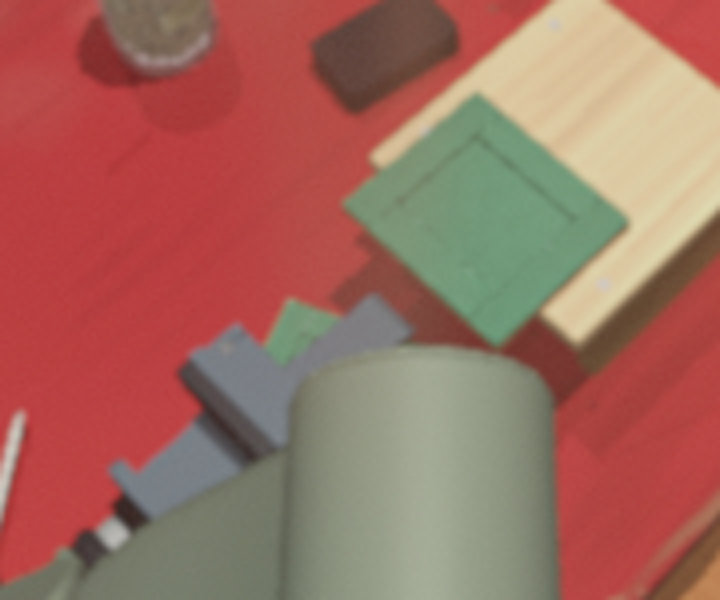

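View pics/top3c.png

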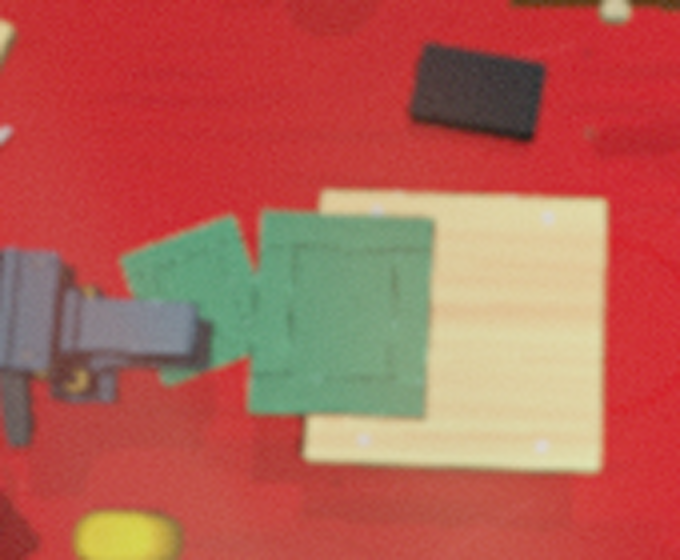

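```bash
python3 -m jog '[[0.045,0.002,0.002,0.015,0,0.003,0],[0.045,0,0,0.015,0,0,0],[0.045,0,0,0.015,0,0,0],[0.045,0,0,0.009,0,0,0],[0.045,0,0,0,0,0,0]]' 40
python3 -c "
from h import *; log()"
python3 -m jog '[[0.0,0,0,0,0,0,0],[0.0,0,0,0,0,0,0],[0.0,0,0,0,0,0,0],[0.0,0,0,0,0,0,0],[0.0,0,0,0,0,0,0],[0,0,0,0,0,0,0]]' 40
python3 -c "
from h import *; log()"
```

```text
time_s: 13.22
ee_pos: [545.4, 375.3, 115.2]
ee_rot: [-89.9, -0.1, 179.1]
force: [-0.4, 0.1, -0.1]
gripper_width: 44.8
t 13.22 pos [545.4 375.3 115.2] rpy [-8.990e+01 -1.000e-01  1.791e+02] F [-0.4  0.1 -0.1] T [ 0.57  0.01 -0.02] w 44.8 q [ 42.7  58.5  81.2 -54.1 116.5 -31.7]
time_s: 13.98
ee_pos: [545.1, 376.3, 115.4]
ee_rot: [-89.9, -0.0, 179.2]
force: [-0.3, 0.7, 3.8]
gripper_width: 11.7
t 13.97 pos [545.1 376.3 115.4] rpy [-89.9  -0.  179.2] F [-0.3  0.7  3.8] T [ 0.04 -0.11 -0.04] w 11.7 q [ 42.7  58.5  81.1 -54.2 116.6 -31.7]
```

```bash
python3 -m jog '[[0,0,-0.005,0,0,0,0],[0,0,-0.01,0,0,0,0],[0,0,-0.02,0,0,0,0],[0,0,-0.025,0,0,0,0],[0,0,-0.025,0,0,0,0],[0,0,-0.025,0,0,0,0],[0,0,-0.025,0,0,0,0],[0,0,-0.015,0,0,0,0],[0,0,0,0,0,0,0],[0,0,0,0,0,0,0]]' 50
python3 - <<'E'
from kin import *
log(); M,t,q=cur(); p=load()
f=vision.grab_frame("scene"); crop(f,160,400,150,330,3.3,"s4.png")
print("sim")
follow(M,t,[[0,-.034/18,0,0,0,0,np.pi/18]]*18,p,q)
E
```

```text
time_s: 15.22
ee_pos: [545.3, 376.2, 264.2]
ee_rot: [-89.9, -0.2, 179.2]
force: [0.0, -0.6, -2.9]
gripper_width: 11.6
t 15.22 pos [545.3 376.2 264.2] rpy [-89.9  -0.2 179.2] F [ 0.  -0.6 -2.9] T [ 1.02  0.05 -0.04] w 11.6 q [ 42.7  47.9  79.4 -60.2 123.3 -43.8]
sim
[547. 376. 264.] [ 42.6  48.1  79.  -60.4 123.3 -34. ] maxdq/s 78.0
[549. 376. 264.] [ 42.5  48.2  78.8 -60.5 123.3 -24.3] maxdq/s 78.0
[551. 376. 265.] [ 42.4  48.3  78.5 -60.7 123.3 -14.5] maxdq/s 78.0
[552. 376. 266.] [ 42.3  48.3  78.3 -60.9 123.4  -4.8] maxdq/s 78.0
[554. 376. 267.] [ 42.3  48.3  78.1 -61.1 123.4   5. ] maxdq/s 78.0
[555. 376. 269.] [ 42.2  48.3  77.9 -61.3 123.5  14.7] maxdq/s 78.0
[556. 376. 270.] [ 42.1  48.2  77.7 -61.5 123.6  24.5] maxdq/s 78.0
[557. 376. 272.] [ 42.1  48.1  77.6 -61.6 123.7  34.2] maxdq/s 78.0
[557. 376. 274.] [ 42.1  48.   77.5 -61.7 123.7  44. ] maxdq/s 78.0
[557. 376. 276.] [ 42.1  47.9  77.4 -61.9 123.8  53.8] maxdq/s 79.0
[557. 376. 278.] [ 42.1  47.8  77.4 -61.9 123.9  63.7] maxdq/s 79.0
[556. 376. 280.] [ 42.1  47.6  77.4 -62.  124.   73.6] maxdq/s 79.0
[555. 376. 281.] [ 42.2  47.5  77.5 -62.  124.1  83.5] maxdq/s 79.0
[554. 376. 283.] [ 42.3  47.3  77.6 -62.  124.1  93.5] maxdq/s 80.0
[553. 376. 284.] [ 42.3  47.2  77.7 -61.9 124.2 103.5] maxdq/s 80.0
[551. 376. 285.] [ 42.4  47.   77.9 -61.8 124.2 113.6] maxdq/s 81.0
[549. 376. 285.] [ 42.5  46.9  78.1 -61.7 124.3 123.7] maxdq/s 81.0
[547. 376. 286.] [ 42.6  46.8  78.3 -61.6 124.3 133.8] maxdq/s 81.0
```

View pics/s4.png

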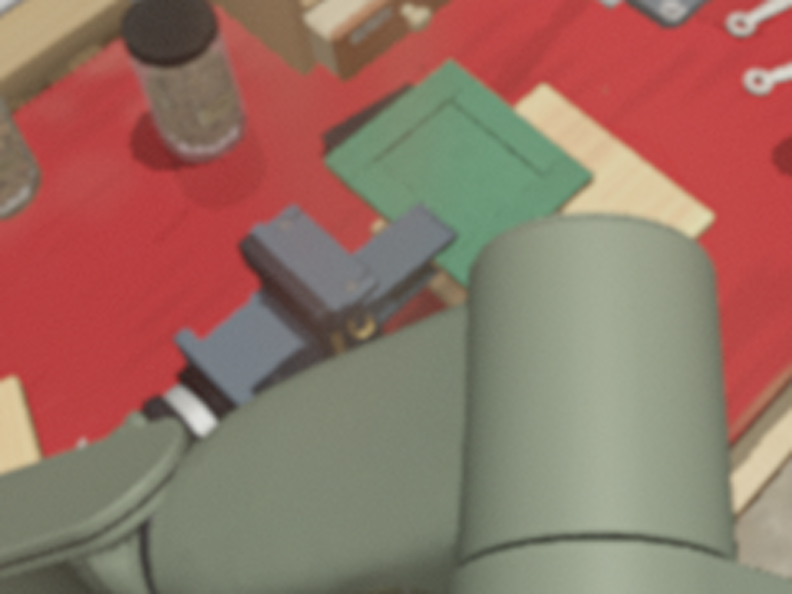

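```bash
python3 -m jog '[[0,0,0,0,0,0,0.131],[0,0,0,0,0,0,0.131],[0,0,0,0,0,0,0.131],[0,0,0,0,0,0,0.131],[0,0,0,0,0,0,0.131],[0,0,0,0,0,0,0.131],[0,0,0,0,0,0,0.131],[0,0,0,0,0,0,0.131],[0,0,0,0,0,0,0.131],[0,0,0,0,0,0,0.131],[0,0,0,0,0,0,0.131],[0,0,0,0,0,0,0.131]]'
python3 -c "
from h import *; log()"
python3 -m jog '[[0,0,0,0,0,0,0.131],[0,0,0,0,0,0,0.131],[0,0,0,0,0,0,0.131],[0,0,0,0,0,0,0.131],[0,0,0,0,0,0,0.131],[0,0,0,0,0,0,0.131],[0,0,0,0,0,0,0.131],[0,0,0,0,0,0,0.131],[0,0,0,0,0,0,0.131],[0,0,0,0,0,0,0.131],[0,0,0,0,0,0,0.131],[0,0,0,0,0,0,0.131]]'
python3 -m jog '[[0,0,0,0,0,0,0],[0,0,0,0,0,0,0]]'
python3 - <<'E'
from kin import *
log()
for c in ("scene","top"):
    f=vision.grab_frame(c); P=cloud(f); crop(f,*((160,400,130,310,3.3) if c=="scene" else (200,400,100,260,4)),c+"5.png")
    m=(P[...,0]>440)&(P[...,0]<720)&(P[...,1]>50)&(P[...,1]<222)&(P[...,2]>225)&(P[...,2]<330)
    q=P[m]; zz=np.nanmedian(q[:,2]); print(c,m.sum(),rect(q[:,:2]),zz)
    A=np.c_[q[:,:2]-q[:,:2].mean(0),np.ones(len(q))]; print("plane",np.linalg.lstsq(A,q[:,2],rcond=None)[0])
E
```

```text
time_s: 16.77
ee_pos: [545.4, 376.3, 263.6]
ee_rot: [35.1, 89.8, -55.7]
force: [0.2, 0.4, -1.8]
gripper_width: 11.6
t 16.77 pos [545.4 376.3 263.6] rpy [ 35.1  89.8 -55.7] F [ 0.2  0.4 -1.8] T [0.97 0.03 0.  ] w 11.6 q [ 42.7  48.   79.4 -60.2 123.3  46.5]
time_s: 18.27
ee_pos: [545.5, 376.3, 263.6]
ee_rot: [89.8, -0.2, -0.8]
force: [-0.6, 0.3, -1.5]
gripper_width: 11.6
time_s: 18.52
ee_pos: [545.4, 376.4, 264.3]
ee_rot: [89.9, 0.1, -0.8]
force: [0.1, 0.2, -1.0]
gripper_width: 11.6
t 18.52 pos [545.4 376.4 264.3] rpy [89.9  0.1 -0.8] F [ 0.1  0.2 -1. ] T [ 1.03  0.1  -0.  ] w 11.6 q [ 42.7  47.9  79.4 -60.2 123.3 136.3]
scene 2143 (array([518.4, 154.5]), array([135.1, 140. ]), 89.77) 270.54247870000574
plane [-4.57640003e-03  3.37413445e-02  2.71205056e+02]
top 3269 (array([519.9, 155.1]), array([133.9, 140.6]), 89.26) 271.65538495777787
plane [1.12594150e-02 3.50279629e-02 2.72133691e+02]
```

View pics/scene5.png

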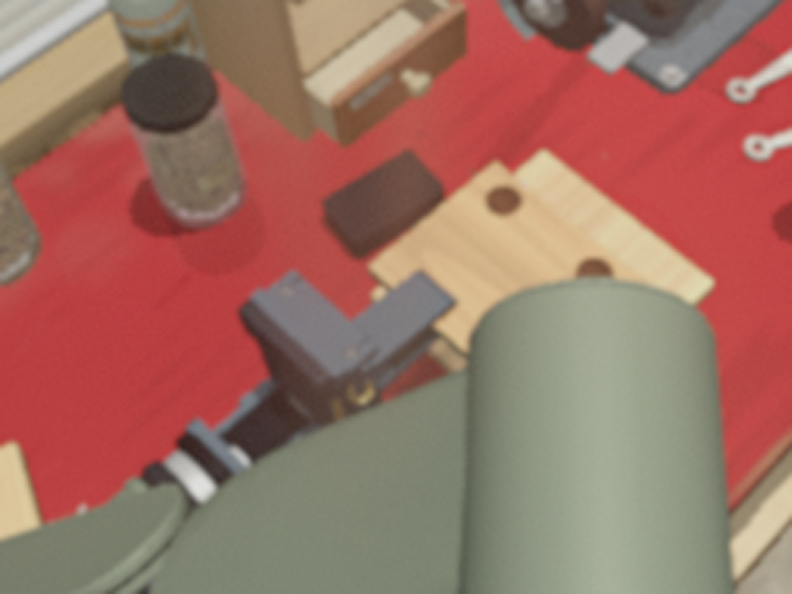

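View pics/top5.png

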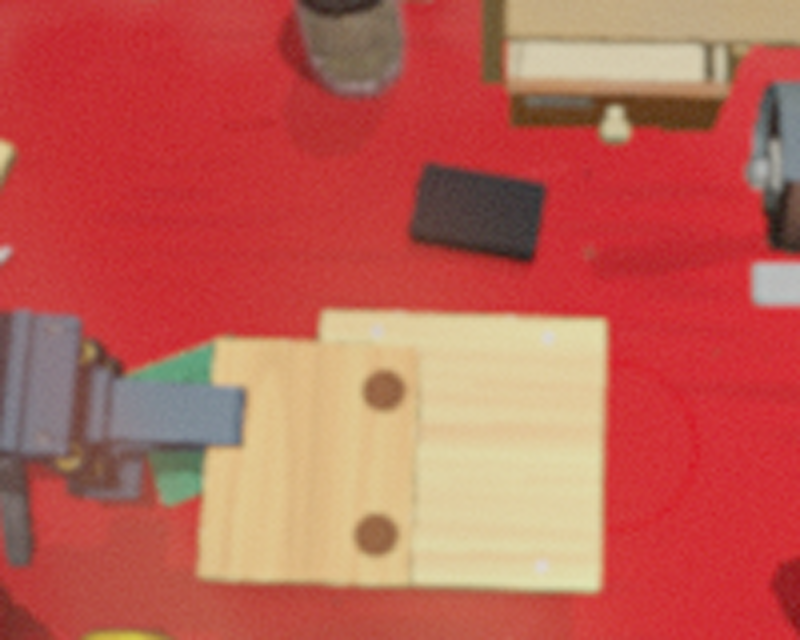

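```bash
python3 - <<'E'
from kin import *
p=load(); M,t,q=cur()
follow(M,t,[[0,.019,0,0,0,0,0]]*2+[[0,0,-.02,0,0,0,0]]*7+[[0,0,-.007,0,0,0,0]],p,q)
E
python3 -m jog '[[0,0.012,0,0,0,0,0],[0,0.013,0,0,0,0,0],[0,0.012,0,0,0,0,0],[0,0,-0.015,0,0,0,0],[0,0,-0.025,0,0,0,0],[0,0,-0.025,0,0,0,0],[0,0,-0.025,0,0,0,0],[0,0,-0.02,0,0,0,0],[0,0,-0.015,0,0,0,0],[0,0,-0.01,0,0,0,0],[0,0,0,0,0,0,0],[0,0,0,0,0,0,0]]'
python3 - <<'E'
from kin import *
log()
for c in ("scene","top"):
    f=vision.grab_frame(c); P=cloud(f)
    m=(P[...,0]>440)&(P[...,0]<720)&(P[...,1]>50)&(P[...,1]<180)&(P[...,2]>123)&(P[...,2]<160)
    q=P[m]; print(c,m.sum(),rect(q[:,:2]),np.nanmedian(q[:,2]))
    A=np.c_[q[:,:2]-q[:,:2].mean(0),np.ones(len(q))]; print("plane",np.linalg.lstsq(A,q[:,2],rcond=None)[0])
E
```

```text
[564. 376. 265.] [ 41.7  49.   76.8 -61.9 123.3 134.3] maxdq/s 21.0
[583. 376. 265.] [ 40.8  50.1  74.2 -63.5 123.3 132.3] maxdq/s 20.0
[583. 376. 245.] [ 40.8  51.4  74.7 -62.5 122.5 134.2] maxdq/s 15.0
[583. 376. 225.] [ 40.8  52.6  75.2 -61.5 121.7 136. ] maxdq/s 14.0
[583. 376. 205.] [ 40.8  54.   75.5 -60.6 120.9 137.7] maxdq/s 14.0
[583. 376. 185.] [ 40.8  55.3  75.8 -59.8 120.1 139.3] maxdq/s 13.0
[583. 376. 165.] [ 40.8  56.7  76.  -59.1 119.3 140.9] maxdq/s 12.0
[583. 376. 145.] [ 40.8  58.2  76.  -58.3 118.5 142.3] maxdq/s 12.0
[583. 376. 125.] [ 40.8  59.6  76.  -57.7 117.8 143.7] maxdq/s 12.0
[583. 375. 118.] [ 40.8  60.2  76.  -57.5 117.5 144.2] maxdq/s 4.0
time_s: 20.12
ee_pos: [582.7, 375.7, 130.7]
ee_rot: [89.9, -0.1, -0.8]
force: [-0.6, 0.4, -1.4]
gripper_width: 11.7
t 20.12 pos [582.7 375.7 130.7] rpy [89.9 -0.1 -0.8] F [-0.6  0.4 -1.4] T [ 1.02  0.08 -0.06] w 11.7 q [ 40.8  59.   76.3 -57.7 117.9 143.6]
scene 1495 (array([554.9, 133.3]), array([ 93.7, 141.4]), 89.48) 136.38511548164
plane [6.25975946e-03 4.35844193e-03 1.36283554e+02]
top 1777 (array([556.7, 134.1]), array([ 92.5, 140.1]), 89.35) 137.46718774200815
plane [3.48501021e-03 1.13417883e-02 1.37435419e+02]
```

```bash
python3 -m jog '[[0,0,-0.006,0,0,0,0],[0,0,-0.004,0,0,0,0],[0,0,-0.002,0,0,0,0],[0,0,0,0,0,0,0],[0,0,0,0,0,0,0]]'
python3 -m jog '[[0,0,-0.001,0,0,0,0],[0,0,0,0,0,0,0]]'
python3 -m jog '[[0,0,-0.001,0,0,0,0],[0,0,0,0,0,0,0]]'; python3 -c "
from h import *; log()"
```

```text
time_s: 20.85
ee_pos: [582.5, 375.6, 118.0]
ee_rot: [89.9, -0.1, -0.8]
force: [0.8, -0.7, -2.2]
gripper_width: 11.6
time_s: 21.1
ee_pos: [582.5, 375.5, 116.9]
ee_rot: [89.9, -0.0, -0.8]
force: [0.2, -0.4, -2.5]
gripper_width: 11.9
time_s: 21.35
ee_pos: [582.5, 375.6, 116.1]
ee_rot: [89.9, -0.1, -0.8]
force: [0.6, -0.3, -0.7]
gripper_width: 11.7
t 21.35 pos [582.5 375.6 116.1] rpy [89.9 -0.1 -0.8] F [ 0.6 -0.3 -0.7] T [0.66 0.19 0.1 ] w 11.7 q [ 40.8  60.1  76.3 -57.3 117.4 144.6]
```

```bash
python3 -m jog '[[0,0,-0.001,0,0,0,0],[0,0,0,0,0,0,0]]'; python3 -c "
from h import *; log()"
```

```text
time_s: 21.6
ee_pos: [582.5, 375.6, 115.5]
ee_rot: [89.8, -0.1, -0.8]
force: [1.0, 0.7, 3.0]
gripper_width: 11.8
t 21.6 pos [582.5 375.6 115.5] rpy [89.8 -0.1 -0.8] F [1.  0.7 3. ] T [-0.1   0.35  0.08] w 11.8 q [ 40.8  60.2  76.2 -57.3 117.4 144.6]
```

```bash
python3 -m jog '[[0.02,0,0,0,0,0,0],[0.03,0,0,0,0,0,0],[0.045,0,0,0,0,0,0],[0.045,0,0,0,0,0,0]]'; python3 -c "
from h import *; log()"
python3 -m jog '[[0.045,0,0,-0.015,0,0,0],[0.045,0,0,-0.025,0,0,0],[0.045,0,0,-0.025,0,0,0],[0.045,0,0.02,-0.015,0,0,0],[0.045,0,0.045,0,0,0,0],[0.045,0,0.045,0,0,0,0],[0.045,0,0.045,0,0,0,0],[0.045,0,0.045,0,0,0,0],[0.045,0,0.04,0,0,0,0],[0.045,0,0,0,0,0,0]]'
python3 - <<'E'
from kin import *
log()
for c in ("scene","top"):
    f=vision.grab_frame(c); P=cloud(f); crop(f,*((160,400,130,310,3.3) if c=="scene" else (200,400,100,260,4)),c+"6.png")
    for lab,lo in (("door",116.5),):
        m=(P[...,0]>440)&(P[...,0]<720)&(P[...,1]>50)&(P[...,1]<222)&(P[...,2]>lo)&(P[...,2]<140)
        p,mm=plane_fit(f,m,122); q=P[mm>0]; print(c,lab,mm.sum(),rect(p),p.min(0),p.max(0),np.nanmedian(q[:,2]))
M,t,q=cur()
# target: tool down, yaw 89.2
B=R.from_euler("xyz",[180,0,89.2],degrees=True).as_matrix(); rv=R.from_matrix(M.T@B).as_rotvec(); print(rv,rv/13)
p=load(); follow(M,t,[[0,0,0,0,*(rv/13)]]*13,p,q)
E
```

```text
time_s: 22.1
ee_pos: [582.6, 375.5, 114.9]
ee_rot: [89.9, -0.0, -0.8]
force: [0.1, -0.4, 0.3]
gripper_width: 44.7
t 22.1 pos [582.6 375.5 114.9] rpy [89.9 -0.  -0.8] F [ 0.1 -0.4  0.3] T [ 0.61  0.19 -0.03] w 44.7 q [ 40.8  60.2  76.3 -57.3 117.3 144.6]
time_s: 23.35
ee_pos: [582.8, 456.6, 359.3]
ee_rot: [90.2, -0.4, -0.8]
force: [-1.0, 0.1, -0.5]
gripper_width: 44.8
t 23.35 pos [582.8 456.6 359.3] rpy [90.2 -0.4 -0.8] F [-1.   0.1 -0.5] T [ 0.58  0.18 -0.03] w 44.8 q [ 45.   50.   59.2 -71.1 132.5 117.1]
scene door 1381 (array([566.3, 147.6]), array([121.8, 116.8]), 89.36) [507.28210317  86.14681609] [625.1434376  208.00622134] 121.99344559101405
top door 2226 (array([556.6, 147.8]), array([120.1, 140.5]), 89.3) [486.61284311  87.62090753] [627.39298822 208.22720092] 123.07126828974287
[ 1.21033445  1.20934949 -1.20881628] [ 0.09310265  0.09302688 -0.09298587]
[583. 456. 355.] [ 45.6  48.8  60.6 -67.6 126.  113.7] maxdq/s 52.0
[583. 456. 355.] [ 45.9  47.1  61.9 -64.1 119.5 110.1] maxdq/s 52.0
[583. 456. 355.] [ 46.1  45.4  63.1 -60.4 113.1 106.1] maxdq/s 51.0
[583. 456. 355.] [ 46.1  43.8  64.3 -56.4 106.9 101.7] maxdq/s 50.0
[583. 456. 355.] [ 45.9  42.1  65.4 -52.1 100.9  96.9] maxdq/s 48.0
[583. 456. 355.] [ 45.4  40.6  66.4 -47.3  95.2  91.5] maxdq/s 45.0
[583. 456. 355.] [ 44.7  39.1  67.2 -42.1  90.   85.5] maxdq/s 48.0
[583. 456. 355.] [ 43.8  37.9  67.9 -36.3  85.3  78.9] maxdq/s 53.0
[583. 456. 355.] [ 42.7  36.8  68.4 -29.9  81.4  71.6] maxdq/s 58.0
[583. 456. 355.] [ 41.4  36.   68.7 -22.9  78.4  63.7] maxdq/s 63.0
[583. 456. 355.] [ 40.1  35.5  68.8 -15.5  76.5  55.3] maxdq/s 67.0
[583. 456. 355.] [38.6 35.3 68.8 -7.8 75.7 46.7] maxdq/s 69.0
[583. 456. 355.] [37.2 35.3 68.5  0.  76.2 38. ] maxdq/s 70.0
```

View pics/top6.png

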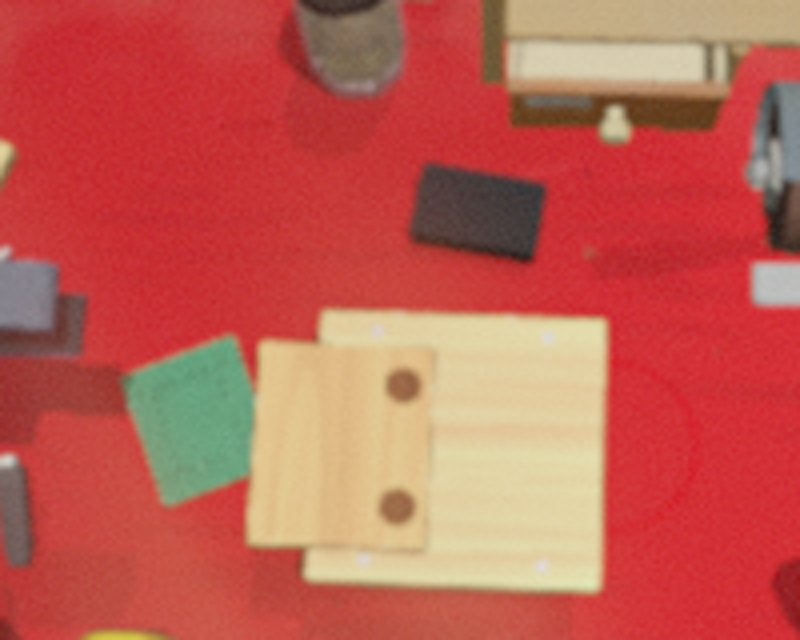

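```bash
python3 -m jog '[[0.06,0,0,0,0.093,0.093,-0.093],[0.06,0,0,0,0.093,0.093,-0.093],[0.06,0,0,0,0.093,0.093,-0.093],[0.06,0,0,0,0.093,0.093,-0.093],[0.06,0,0,0,0.093,0.093,-0.093],[0.06,0,0,0,0.093,0.093,-0.093],[0.06,0,0,0,0.093,0.093,-0.093],[0.06,0,0,0,0.093,0.093,-0.093],[0.06,0,0,0,0.093,0.093,-0.093],[0.06,0,0,0,0.093,0.093,-0.093],[0.06,0,0,0,0.093,0.093,-0.093],[0.06,0,0,0,0.093,0.093,-0.093]]'
python3 -m jog '[[0.06,0,0,0,0.093,0.093,-0.093],[0.06,-0.034,-0.004,0,0,0,0],[0.06,-0.04,-0.005,0,0,0,0],[0.06,-0.04,-0.005,0,0,0,0],[0.06,-0.04,-0.005,0,0,0,0],[0.06,-0.03,-0.005,0,0,0,0],[0.06,-0.02,-0.002,0,0,0,0],[0.06,0,0,0,0,0,0],[0.06,0,0,0,0,0,0]]'
python3 - <<'E'
from kin import *
log(); M,t,q=cur()
B=R.from_euler("xyz",[180,0,89.2],degrees=True).as_matrix(); print("rot",R.from_matrix(M.T@B).as_rotvec().round(4)); print("d",M.T@(np.array([557,245,305.5])-t))
E
```

```text
time_s: 24.95
ee_pos: [583.2, 456.3, 352.5]
ee_rot: [174.7, 5.1, 83.8]
force: [-0.8, -0.1, -0.9]
gripper_width: 60.1
time_s: 26.08
ee_pos: [554.8, 253.2, 354.8]
ee_rot: [180.0, 0.1, 89.2]
force: [-0.0, 0.4, 0.7]
gripper_width: 60.5
t 26.07 pos [554.8 253.2 354.8] rpy [1.80e+02 1.00e-01 8.92e+01] F [-0.   0.4  0.7] T [-0.13  0.06  0.02] w 60.5 q [23.5 23.4 89.3 -0.1 67.3 24.3]
rot [0.0007 0.0014 0.    ]
d [-8.11216872  2.23590488 49.32160255]
```

```bash
python3 -m jog '[[0.06,0,0.002,0.02,0,0,0],[0.06,0,0,0.02,0,0,0],[0.06,0,0,0.0095,0,0,0],[0.06,-0.01,0,0,0,0,0],[0.06,-0.01,0,0,0,0,0],[0.06,-0.008,0,0,0,0,0],[0.06,-0.008,0,0,0,0,0],[0.06,-0.008,0,0,0,0,0],[0.06,-0.008,0,0,0,0,0]]'
python3 -m jog '[[0.06,-0.007,0,0,0,0,0],[0.06,-0.007,0,0,0,0,0],[0.06,-0.007,0,0,0,0,0],[0.06,-0.007,0,0,0,0,0],[0.06,-0.006,0,0,0,0,0],[0.06,-0.006,0,0,0,0,0],[0.06,-0.004,0,0,0,0,0],[0.06,-0.003,0,0,0,0,0],[0.06,0,0,0,0,0,0]]'
cat > meas.py <<'E'
from kin import *
import sys
log()
for c in ("scene","top"):
    f=vision.grab_frame(c); P=cloud(f); crop(f,*((160,400,130,310,3.3) if c=="scene" else (200,400,100,260,4)),c+sys.argv[1]+".png")
    m=(P[...,0]>440)&(P[...,0]<720)&(P[...,1]>-40)&(P[...,1]<222)&(P[...,2]>117)&(P[...,2]<130)
    p,mm=plane_fit(f,m,122); q=P[mm>0]; print(c,mm.sum(),rect(p),p.min(0),p.max(0),np.nanmedian(q[:,2]))
E
python3 meas.py 7
```

```text
time_s: 27.2
ee_pos: [556.0, 199.9, 306.3]
ee_rot: [179.9, 0.1, 89.2]
force: [-0.7, 1.8, 1.9]
gripper_width: 59.5
time_s: 28.32
ee_pos: [555.1, 152.8, 305.7]
ee_rot: [180.0, 0.2, 89.2]
force: [0.4, 0.4, 0.3]
gripper_width: 60.0
t 28.32 pos [555.1 152.8 305.7] rpy [180.    0.2  89.2] F [0.4 0.4 0.3] T [-0.05  0.04 -0.03] w 60.0 q [14.3 22.9 97.9 -0.2 59.3 15.2]
scene 831 (array([524.7,  48.3]), array([ 93.6, 169.2]), 50.67) [481.53445556  15.15211684] [619.02337662 137.50838431] 122.0008089972979
top 1606 (array([554.1,  64.9]), array([140.8,  96.6]), 0.97) [484.23591064  16.61567586] [624.79478788 114.36489676] 122.95184188408524
```

View pics/scene7.png

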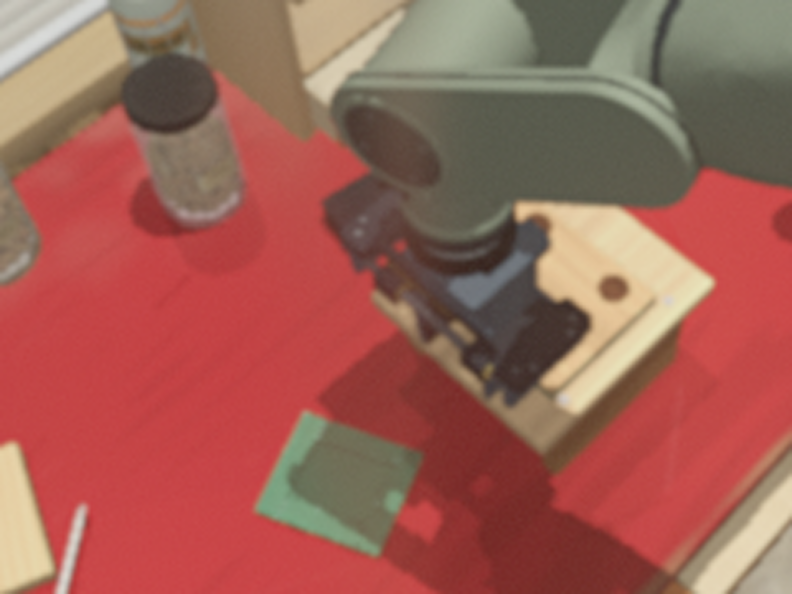

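```bash
python3 -m jog '[[0.06,-0.002,0,0,0,0,0],[0.06,-0.002,0,0,0,0,0],[0.06,-0.002,0,0,0,0,0],[0.06,0,0,0,0,0,0],[0.06,0.015,0,0,0,0,0],[0.06,0.02,0,-0.02,0,0,0],[0.06,0.03,0,-0.04,0,0,0],[0.06,0.04,0,-0.04,0,0,0],[0.06,0.05,0,-0.04,0,0,0],[0.06,0.05,0,0,0,0,0],[0.06,0.05,0,0,0,0,0],[0.06,0,0,0,0,0,0]]'
python3 meas.py 8; python3 - <<'E'
from h import *
for c in ("scene","top"):
    f=vision.grab_frame(c);P=cloud(f)
    reg=(P[...,0]>400)&(P[...,0]<700)&(P[...,1]>-60)&(P[...,1]<220)&(P[...,2]>98)&(P[...,2]<135)
    p,mm=plane_fit(f,reg,110); print(c,"riser",rect(p))
    for n,z in (("tape_measure",(20,80)),("sanding_block",(15,45)),("glue_bottle",(20,220))):
        s=vision.silhouettes(c,n)
        if s: 
            q=P[s[0]["pixels"]]; q=q[(q[:,2]>z[0])&(q[:,2]<z[1])]; print(n,round(s[0]["p"],2),rect(q[:,:2]))
E
```

```text
time_s: 29.92
ee_pos: [557.6, 405.5, 443.3]
ee_rot: [180.0, 0.1, 89.4]
force: [-0.1, -1.2, 0.1]
gripper_width: 59.9
t 29.93 pos [557.6 405.5 443.3] rpy [1.80e+02 1.00e-01 8.94e+01] F [-0.1 -1.2  0.1] T [-0.08  0.02 -0.01] w 59.9 q [35.1 28.1 68.7 -0.1 83.2 35.6]
scene riser (array([490.2, 157.4]), array([98. , 52.8]), 32.83)
tape_measure 0.96 (array([409. , 303.1]), array([36., 68.]), 1.01)
top riser (array([557.9,  69.2]), array([199.6, 190.5]), 89.16)
sanding_block 0.88 (array([762.3,  60.5]), array([99. , 61.9]), 80.52)
glue_bottle 0.63 (array([ 454.5, -215.5]), array([45.4, 59. ]), 35.84)Traceback (most recent call last):
  File "meas.py", line 7, in <module>
    p,mm=plane_fit(f,m,122); q=P[mm>0]; print(c,mm.sum(),rect(p),p.min(0),p.max(0),np.nanmedian(q[:,2]))
         ~~~~~~~~~^^^^^^^^^
  File "h.py", line 24, in plane_fit
    m=(l==1+np.argmax(st[1:,4])).astype(np.uint8)
            ~~~~~~~~~^^^^^^^^^^
    return _wrapfunc(a, 'argmax', axis=axis, out=out, **kwds)
    return bound(*args, **kwds)
ValueError: attempt to get argmax of an empty sequence
```

View pics/scene8.png

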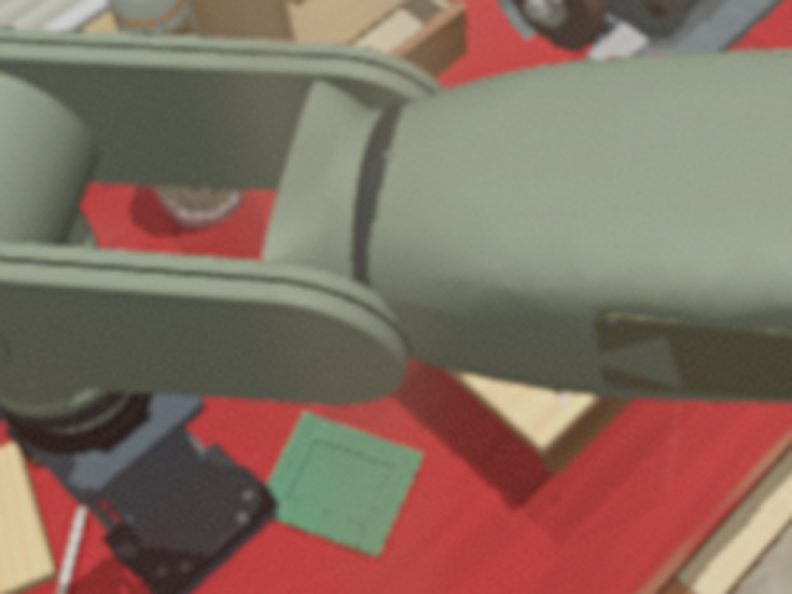

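```bash
python3 -m jog '[[0.06,0.02,-0.04,0,0,0,0],[0.06,0.02,-0.05,0,0,0,0],[0.06,0.02,-0.05,0,0,0,0],[0.06,0.02,-0.05,0,0,0,0],[0.06,0.02,-0.05,0,0,0,0],[0.06,0.02,-0.04,0,0,0,0],[0.06,0,-0.02,0,0,0,0],[0.06,0,0,0,0,0,0]]'
python3 meas.py 9
```

```text
time_s: 31.38
ee_pos: [259.8, 525.1, 444.2]
ee_rot: [179.9, 0.1, 89.3]
force: [1.0, 0.1, 0.1]
gripper_width: 60.1
t 31.38 pos [259.8 525.1 444.2] rpy [1.799e+02 1.000e-01 8.930e+01] F [1.  0.1 0.1] T [-0.03  0.06 -0.01] w 60.1 q [62.6 18.1 84.2 -0.1 77.7 63.4]
scene 2168 (array([552.5,  70.6]), array([121.8, 141.5]), 89.18) [481.64429057   9.0590842 ] [623.83513248 131.79458894] 121.98926994789639
top 2231 (array([555.1,  70.9]), array([120. , 140.4]), 89.1) [484.2968526   11.00066068] [626.09291379 131.54291321] 122.95132402993681
```

View pics/top9.png

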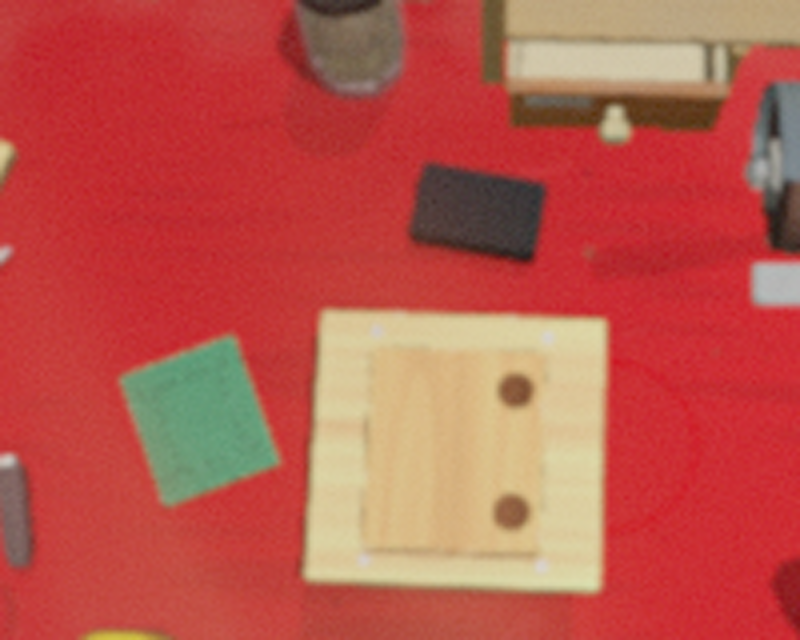

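View pics/scene9.png

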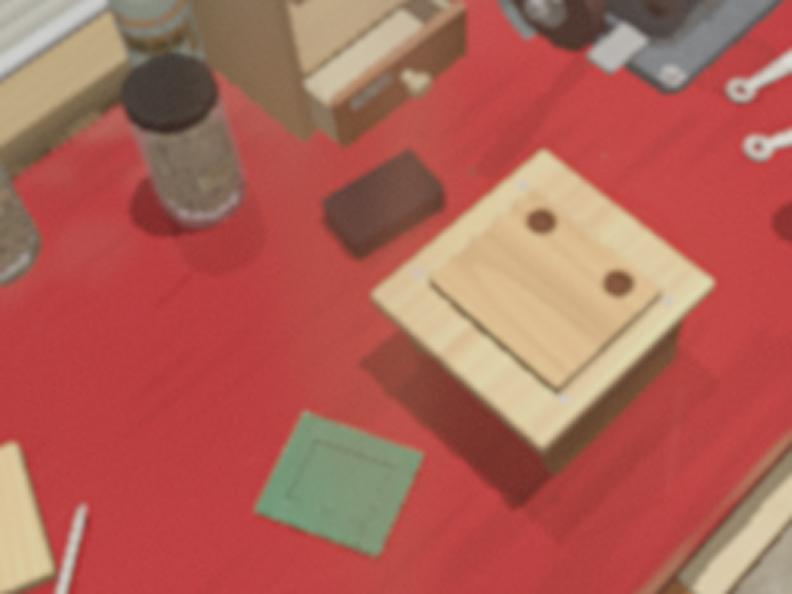

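The door lies bare side up with its two dark marks showing (top crop ≈(515,390) and (510,512)). It is about 2-3 mm from the riser's centre and square to it, and the bystanders haven't moved. I'm handing in.

```bash
python3 -c "
from workcell import ticket; print(ticket.job_done())"
```

```text
the job is handed in; nothing more can be done
None
```

The door is turned over and lies flat in the middle of the riser with its bare wood side up. I handed the job in at about 31.5 s of the 72 s allowed.

**What I did:** I pushed the door with both fingers until its left edge stuck out about 37 mm past the riser's end. I then gripped that edge from the side, lifted the door and rolled it 180°. I lowered it until the wrist force showed contact (about 3 N), let go, and pushed it back to the middle.

**Last checks:**
- **Position:** the door is about 2–3 mm from the riser's centre by both cameras: 2.8 mm in x and 1.7 mm in y from the top camera, about 2 mm and 0.1 mm from the scene camera. It is square to the riser within about 0.1°, and its upper face reads 122–123 mm (122 expected).
- **Bystanders:** the tape measure, sanding block and bottle measure within about 1 mm of their first positions. Each was found by only one camera in the last check. The smaller green panel still lies on the bench beside the riser and was not touched.
- **Robot:** the arm is clear of everything. The highest wrist force I read was about 4 N, read only at the end of each move.

**Disagreed or failed:**
- **Door orientation:** the door's 140 mm side lay across the riser's x at the start, not along it as the description says. It did not affect the job.
- **Camera offset:** the two cameras differ by 2–3 mm in absolute x, so I compared positions within each camera.
- **Measuring script:** one run stopped with an error while the arm blocked the scene camera. I moved the arm away and measured again.

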